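# Load vials into the latched drawer safe

## Robot

A 6-joint arm with a two-finger parallel gripper is mounted at the origin on a cart in front of the work surface, level with it; the furniture and walls round the work are solid. World frame = base frame: x ahead of the robot, y to its left, z up, the work surface at z = 0. Lengths are in m, angles in rad, forces in N, time in s.
With the tool pointing down it reaches from about 0.25 to 0.725 m from the base axis. Payload 4 kg.
Tool frame: the origin (TCP) lies on the centre line of the jaws, within the pads' length; the fingertips stand ahead of it and the grasp point (between the pads) lies 11 mm behind it (bot.tip_extent is the z of the fingertips in the tool frame, in m); z points along the fingers, y is the direction in which the jaws open and shut (so a half turn about z gives the same grasp; the last joint's range is limited). The gripper opens to 85 mm and grips with 20 to 120 N. Pads are 22 mm wide; open, the fingers measure 114 mm over their backs; the gripper's body (76 mm by 85 mm) begins 54 mm behind the grasp point. The pads swing forward as they close: fully open they stand 13 mm farther back than shut.
Start: joints at [-1.225, 0.241, 0.005, 1.335, 0, 1.571], TCP at [0.169, -0.47, 0.239] pointing down, gripper open.
Joint ranges: [-2.72, 2.72], [-1.05, 1.87], [-1.09, 1.28], [-1.99, 2.15], [-1.42, 1.44], [-3.14, 3.14]. Speed limits (rad/s): [2.79, 2.79, 3.14, 3.14, 3.14, 3.14].

## Interface

Orientations are given as a unit quaternion [x, y, z, w].
In Python, from workcell import bot gives the robot as it stands.
- The arm moves only by the shell command python3 -m jog 'ROWS'. ROWS is JSON, a list that holds one entry, the list of rows, each a list of 7 numbers: the shift along the world's x, y, z in m, then the turn, a rotation vector about the world's x, y, z in degrees, then the closure in counts, from 0 (fully open) to 255 (shut). In form: [[[tx, ty, tz, ax, ay, az, fingers], ...]]. A call has 1 to 10 rows; each row is the pose to reach, as a shift and turn from the pose commanded when the call began; what a row does not reach only later rows make up. A row lasts 1/12 s, in which the tool goes at most 41.7 mm and 7.16 degrees, less where a joint would pass 70% of its speed; a pose out of reach is approached as far as the arm can. A call with a gripper value outside its range is refused whole. The fingers move at their own pace and stop on an object; the grip force is fixed at half the most. Time passes only in rows, so rows that repeat a pose let the fingers close. It gives the time, the measured TCP pose, the force and the opening at its end, in the units of the state.
- bot.get_obs(): the state, without advancing time (a new reading comes with each control period).
- bot.camera(name): name is "scene" or "top" or "wrist"; returns the picture (480x640x3 uint8, blue, green, red); there is no depth.
- bot.camera_model(name): a dict with "K" (3x3 intrinsics, pixels), "T" (4x4, takes a point from camera to world coordinates). Camera axes: x right, y down, z forward; pixel columns grow to the right and rows downward; lengths in m; the calibration is good to about 2 mm. A picture is of the moment at which its call begins: read the wrist's pose just before it. camera_model takes no time and is no camera call; for the wrist camera it gives the pose at the moment of the call.
- bot.job_done(): hands the job in, once; it reports no verdict.
The state is a dict: "clock": time; "joint_pos": joint angles; "joint_vel": joint speeds; "tau": joint torques, N m; "eef_pos": TCP position; "tool_rot": TCP orientation; "ft_force": force on the tool from outside, world axes, zero at the start; "ft_torque": the same for the moment, N m; "grip_width": finger opening in m.
Only numpy, scipy, OpenCV 4.12 (cv2) and the standard library are available. Lean on these libraries where they do the work, as an engineer would, in place of code of your own. Each camera call takes 0.05 s, during which the arm holds its last target. There are 200 camera calls.

## Task

Lock the sample vials away: lift the release key up and off its hook, push its rod down through the slot in the top of the vial safe to trip the hidden latch so that the drawer springs out, and stand every small glass vial from the steel tray upright in the drawer. Then push the drawer shut until the latch catches, and see that the key hangs on its hook again. Leave the bench timer and the tweezers where they lie.

Things in the scene. Friction and masses are not known exactly. Their poses are not given: they have to be found in the camera images.
- safe: Vial safe: a fixed grey metal box, 150 mm deep (its x), 136 mm wide (its y), 74 mm high. Origin: centre of its underside; z up. Its -x side is the open front (edges 75 mm from the origin) that holds the drawer; the drawer comes out along -x. The front is turned to the robot's right (-y), give or take 0.2 rad.
- safe_slot (a point): Centre of the slot in the safe's top, at the top face (74 mm above the bench). The slot is 14 mm wide (along the safe's x), 30 mm long (along its y), edged with thin steel strips; the top is 6 mm thick. x, y, z as the safe.
- tab_top (a point): Centre of the upper face of the hidden latch tab, a 24 x 40 mm steel plate straight below the slot, 28 mm below the safe's top face when at rest. It goes straight down on a spring.
- latch (a joint): How far the latch tab is pressed, m: 0 at rest (up), 0.012 at its stop. The spring takes 2 N to start, 5 N at the stop. The drawer is let go between about 0.003 and 0.009; the tab springs back when let go. A ramp on it lets the closing drawer push it down by itself; it then snaps up behind the drawer.
- drawer (a joint): How far the drawer is out, m: about 0.0015 shut and latched, 0.100 fully out. A spring of 2.5 to 4 N drives it out when the latch is free and keeps it out. Shutting takes up to about 10 N: push on steadily over the bump of the latch until it stops (it gives to -0.005); it then comes back on to the latch.
- drawer_front (a point): Point on the outer face of the drawer's front panel, mid-width, 45 mm above the bench, moving with the drawer. The panel is 132 mm wide, from 6 to 52 mm above the bench; shut, it stands 12 mm proud of the safe's front edges. x, y, z as the safe: push along +x to shut.
- drawer_floor (a point): Centre of the drawer's inner floor, 10 mm above the bench, moving with the drawer; x, y, z as the safe. Inner space 84 mm along x, 112 mm along y; side walls 20 mm, back wall 24 mm, front panel 42 mm above this floor. Fully out, this point is 58 mm in front of the safe's front edges: upright vials fit in one row along y, 34 mm apart, and pass under the safe's top.
- hook_stand: Fixed stand: dark steel foot, 12 mm post and a 6 mm round hook bar 0.17 m up that points to the stand's -x (to the robot's side of the bench, give or take 0.25 rad) and ends in an upturned tip. Origin: on the bench straight below the hook's seat; the post is 55 mm behind (+x), 178 mm high; z up.
- hook_seat (a point): Top of the hook's bar where the key's eye hangs, 170 mm above the bench; axes as the stand. Toward -x the bar runs level for 12 mm, then turns up; the tip ends 21 mm away, 8 mm above the bar's top. To take the key off, lift it 10 to 19 mm (15 is best), then draw it 40 mm or more along -x; to hang it up, the reverse.
- key: Release key, 167 mm long, 70 g: round black grip (22 mm diameter, from 19 to 62 mm above the origin), open steel eye in the key's yz plane (24 mm wide, 28 mm high inside), straight steel rod of 8 mm diameter ending 105 mm below the origin. Origin: centre of the eye; z along the rod toward the grip. It hangs upright, the hook's bar through the eye along its x; grip 40 to 45 mm above the origin.
- key_eye (a point): Inner top of the key's eye, 11 mm above the key's origin; it rests on the hook's seat when hung.
- key_tip (a point): End of the key's rod, 105 mm below the key's origin.
- vial_0: Small clear glass vial with a round black cap, 25 mm diameter, 52 mm high, about 110 g, upright in the tray at the start. Origin: centre of its underside; z toward the cap. May be absent.
- vial_1: Small clear glass vial with a round red cap, 25 mm diameter, 52 mm high, about 110 g, upright in the tray at the start. Origin: centre of its underside; z toward the cap. May be absent.
- vial_2: Small clear glass vial with a round black cap, 25 mm diameter, 52 mm high, about 110 g, upright in the tray at the start. Origin: centre of its underside; z toward the cap. May be absent.
- tray: Small fixed steel tray holding the vials: 78 (x) by 134 mm (y) outside, floor and walls 3 mm thick, walls 18 mm high. Origin: centre of its underside. The filter column behind it (x 0.53 to 0.75, y -0.11 to 0.11) carries a round plate from 0.32 to 0.41 m up, and the two big pumps are 0.21 m high; go between hook and safe on the robot side of the column.
- bench_timer: Pale flat bench timer, 52 x 72 x 14 mm, to be left alone. Origin: centre of its underside.
- tweezers: Steel tweezers lying flat, 17 x 122 x 10 mm, to be left alone. Origin: centre of the underside.

How it is judged:
By the outcome, as a careful person would: the job done as asked, in the order asked, and still so for the second after the job is handed in, with the robot touching nothing.
Of vial_0, vial_1, vial_2 only 2 to 3 are there at a start; the rules pass over those that are not, and their reading is None.
At some moment in a run one of vial_0, vial_1, vial_2 may be knocked a few centimetres aside while the robot is not near it.
It also fails if it takes over 200 s, if anything falls off the work surface, if the arm or the gripper's body presses on something with over 40 N, if the wrist force passes 120 N, or if a joint passes its speed limit or range.

## Working session

There is one attempt and no reset: what is moved stays moved. The work goes in short steps, Python scripts to look and compute and a shell command to move; the robot and the scene stay as the last step left them, time stands still between calls to the robot, and variables do not carry over. Pictures are saved under pics/ and viewed, about 12 in all and at most 16, crops included, and the job is handed in when it is done.

```bash
ls; mkdir -p pics; python3 - <<'E'
from workcell import bot
import cv2
o=bot.get_obs()
print({k:o[k] for k in ('clock','eef_pos','tool_rot','grip_width')},bot.tip_extent)
for n in ('scene','top'):
    cv2.imwrite(f'pics/{n}0.png',bot.camera(n)); m=bot.camera_model(n); print(n,m['K'],m['T'])
E
```

```text
pics
{'clock': 0.0, 'eef_pos': array([ 0.16926953, -0.46983257,  0.23841971]), 'tool_rot': array([ 9.85089785e-01,  1.72037953e-01, -1.79541033e-04, -1.01282458e-03]), 'grip_width': 0.08529697706892231} 0.008
scene [[623.62596927   0.         313.29198657]
 [  0.         623.62596927 237.97469612]
 [  0.           0.           1.        ]] [[-0.80372177 -0.33862487  0.48924892 -0.27726009]
 [-0.5946483   0.48561302 -0.64076001  1.06278708]
 [-0.02060837 -0.80592381 -0.59166046  1.15888515]
 [ 0.          0.          0.          1.        ]]
top [[525.68011407   0.         312.31364389]
 [  0.         525.68011407 239.93063219]
 [  0.           0.           1.        ]] [[ 0.14281249 -0.85771455  0.49389305 -0.21886297]
 [-0.98974578 -0.12517526  0.06880725 -0.15530016]
 [ 0.00280621 -0.4986551  -0.86679595  1.48561805]
 [ 0.          0.          0.          1.        ]]
```

View pics/scene0.png

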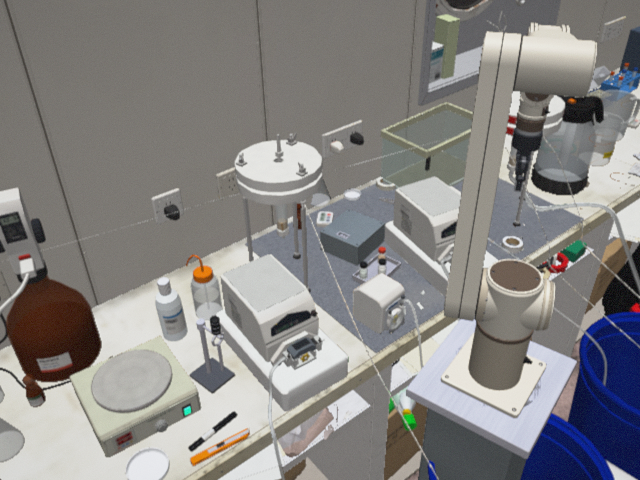

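View pics/top0.png

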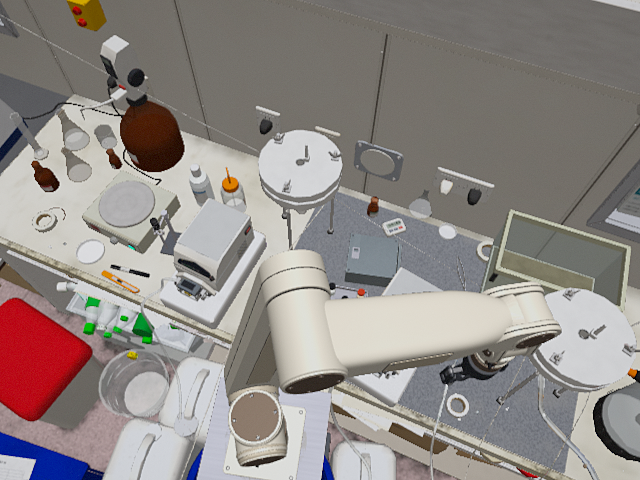

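The scene view shows the hook stand and key at (212,350), the safe at (352,235) and the tray with its vials at (378,265). In the top view the stand is at (160,230) and the safe at (373,258), while the arm hides the tray. Next I'll take coarse positions and crops.

```bash
cat > h.py <<'E'
import numpy as np, cv2
from workcell import bot
def ray(m,uv):
    d=m['T'][:3,:3]@np.linalg.inv(m['K'])@np.array([uv[0],uv[1],1.]); return m['T'][:3,3],d/np.linalg.norm(d)
def onz(m,uv,z):
    o,d=ray(m,uv); return o+d*(z-o[2])/d[2]
def tri(m1,a,m2,b):
    o,d=ray(m1,a);p,e=ray(m2,b)
    s=np.linalg.lstsq(np.c_[d,-e],p-o,rcond=None)[0]
    x,y=o+d*s[0],p+e*s[1]; return (x+y)/2,np.linalg.norm(x-y)
def proj(m,P):
    q=m['K']@(m['T'][:3,:3].T@(np.asarray(P)-m['T'][:3,3])); return q[:2]/q[2]
def snap(n,f=None):
    m=bot.camera_model(n); im=bot.camera(n)
    if f: cv2.imwrite(f'pics/{f}.png',im)
    return m,im
E
python3 - <<'E'
from h import *
np.set_printoptions(precision=3,suppress=True)
s=bot.camera_model('scene');t=bot.camera_model('top')
print('foot',onz(s,(212,375),0),'key grip tri',tri(s,(215,325),t,(156,225)))
print('safe top c',onz(s,(352,232),.074),onz(t,(373,255),.074))
print('tray',onz(s,(378,267),0), 'redcap',onz(s,(382,252),.055),onz(t,(362,293),.055))
a=cv2.imread('pics/scene0.png'); b=cv2.imread('pics/top0.png')
A=cv2.resize(a[190:310,300:420],None,fx=4,fy=4,interpolation=cv2.INTER_CUBIC)
B=cv2.resize(a[300:400,180:250],None,fx=4.8,fy=4.8,interpolation=cv2.INTER_CUBIC)
cv2.imwrite('pics/c0.png',np.hstack([A[:480,:440],B[:480,:340]]))
C=cv2.resize(b[200:280,120:200],None,fx=5,fy=5,interpolation=cv2.INTER_CUBIC)
D=cv2.resize(b[220:300,330:410],None,fx=5,fy=5,interpolation=cv2.INTER_CUBIC)
cv2.imwrite('pics/c1.png',np.hstack([C,D]))
E
```

```text
foot [0.549 0.4   0.   ] key grip tri (array([0.505, 0.402, 0.191]), np.float64(0.004278147566538822))
safe top c [ 0.543 -0.202  0.074] [ 0.56  -0.234  0.074]
tray [ 0.439 -0.185  0.   ] redcap [ 0.432 -0.191  0.055] [ 0.438 -0.214  0.055]
```

View pics/c0.png

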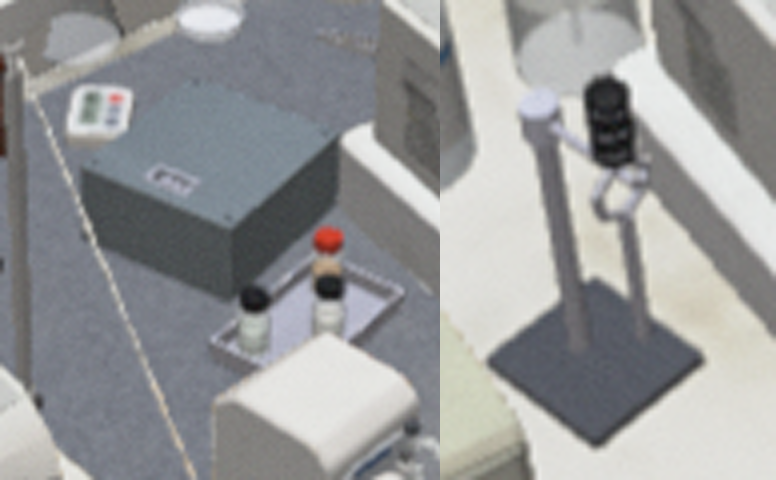

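View pics/c1.png

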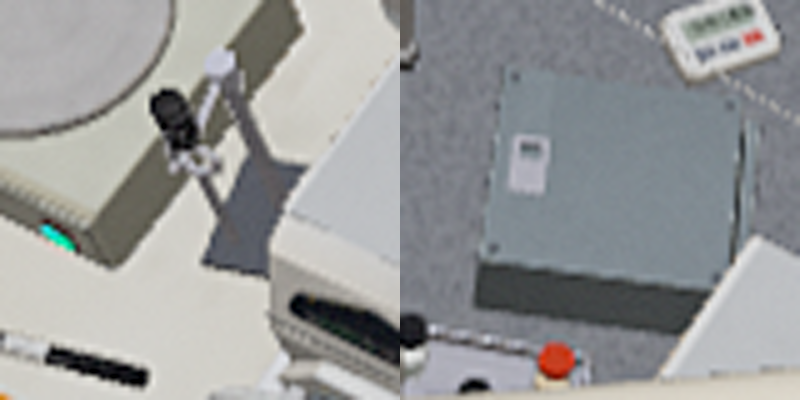

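The three vials stand in the tray: two black caps and one red. The slot patch shows on the safe's top at (528,163) in the crop, and the key hangs with its grip above the eye. Now I'll compute the poses.

```bash
python3 - <<'E'
from h import *
np.set_printoptions(precision=4,suppress=True)
s=bot.camera_model('scene');t=bot.camera_model('top')
S=lambda x,y:(300+x/4,190+y/4); K=lambda x,y:(180+(x-440)/4.8,300+y/4.8)
T=lambda x,y:(120+x/5,200+y/5); U=lambda x,y:(330+(x-400)/5,220+y/5)
ps=[onz(s,S(*p),.074)[:2] for p in ((340,133),(232,222),(82,168),(195,80))]
pt=[onz(t,U(*p),.074)[:2] for p in ((740,108),(720,290),(478,262),(505,68))]
for p in (ps,pt):
    p=np.array(p); print(p.tolist()); print('c',p.mean(0),'sides',[np.linalg.norm(p[i]-p[i-1]).round(3) for i in range(4)])
    for a,b in((0,3),(1,2)): print(np.arctan2(*(p[b]-p[a])[::-1]))
    print(np.arctan2(*(p[0]-p[1])[::-1]))
print('slot',onz(s,S(173,180),.074),onz(t,U(528,163),.074))
print('post',tri(s,K(540,105),t,T(220,62)),onz(s,K(540,100),.178),onz(t,T(220,60),.178))
print('postfoot',onz(s,K(580,350),.0))
print('grip top,bot',tri(s,K(607,88),t,T(165,100)),tri(s,K(612,160),t,T(188,148)))
print('rodtip',tri(s,K(643,335),t,T(232,240)))
for n,p,q in (('red',S(329,238),U(556,358)),('b1',S(330,285),U(475,388)),('b2',S(255,298),U(412,328))): print(n,onz(s,p,.052),onz(t,q,.052))
print('tray',[onz(s,S(*p),.018).round(3).tolist() for p in ((318,255),(403,292),(211,343))])
E
```

```text
[[0.48655020040211566, -0.2968110246373312], [0.49212812305008385, -0.15646675117861109], [0.6201048293147411, -0.14858269947406466], [0.6167570592016982, -0.2943018583750292]]
c [ 0.5539 -0.224 ] sides [np.float64(0.13), np.float64(0.14), np.float64(0.128), np.float64(0.146)]
0.0192682302309512
0.06152760669260394
-1.6105199882716945
[[0.6178525190593164, -0.3064280343214072], [0.49122220093169966, -0.3024198488123945], [0.48891051859962453, -0.15781005237669804], [0.6254534082825891, -0.15943966682351554]]
c [ 0.5559 -0.2315] sides [np.float64(0.147), np.float64(0.127), np.float64(0.145), np.float64(0.137)]
1.5191315232956342
1.5867806204543269
-0.03164208844119857
slot [ 0.556  -0.1747  0.074 ] [ 0.5604 -0.1805  0.074 ]
post (array([0.559 , 0.3984, 0.1709]), np.float64(0.0017879065508608414)) [0.5543 0.4009 0.178 ] [0.5572 0.3961 0.178 ]
postfoot [0.5588 0.3996 0.    ]
grip top,bot (array([0.5032, 0.4032, 0.2161]), np.float64(0.0010627065796940825)) (array([0.5045, 0.4031, 0.1669]), np.float64(0.004999315180342211))
rodtip (array([0.5035, 0.4043, 0.0516]), np.float64(0.0005808435407264019))
red [ 0.4393 -0.2054  0.052 ] [ 0.4433 -0.2109  0.052 ]
b1 [ 0.4099 -0.1587  0.052 ] [ 0.4171 -0.1654  0.052 ]
b2 [ 0.4455 -0.1157  0.052 ] [ 0.4504 -0.1236  0.052 ]
tray [[0.457, -0.222, 0.018], [0.383, -0.22, 0.018], [0.466, -0.091, 0.018]]
```

```bash
python3 -m jog '[[[0,0,0.04,0,0,-5,0],[0,0,0.08,0,0,-10,0],[0,0,0.12,0,0,-15,0],[0,0,0.16,0,0,-20,0],[0.04,0.03,0.17,0,0,-20,0],[0.08,0.06,0.17,0,0,-20,0],[0.12,0.09,0.17,0,0,-20,0],[0.16,0.12,0.17,0,0,-20,0],[0.19,0.15,0.17,0,0,-20,0],[0.21,0.17,0.17,0,0,-20,0]]]'; python3 -m jog '[[[0.02,0.02,0,0,0,0,0],[0.04,0.05,0,0,0,0,0],[0.04,0.08,0,0,0,0,0],[0.04,0.08,0,0,0,0,0]]]'
python3 - <<'E'
from h import *
m,i=snap('wrist','w0'); print(m['T'].round(3),m['K'].round(1)); o=bot.get_obs(); print(o['clock'],o['eef_pos'],o['tool_rot'])
snap('scene','s1');snap('top','t1')
E
```

```text
clock: 0.93
eef_pos: [0.365, -0.3135, 0.4088]
tool_rot: [1.0, -0.002, -0.0, -0.0]
ft_force: [1.2, -0.6, -0.6]
grip_width: 0.0853
clock: 1.27
eef_pos: [0.4045, -0.2306, 0.4091]
tool_rot: [1.0, 0.001, -0.0, -0.001]
ft_force: [-0.4, -0.3, -0.2]
grip_width: 0.0857
[[ 0.002 -0.955 -0.297  0.48 ]
 [-1.    -0.003  0.001 -0.231]
 [-0.001  0.297 -0.955  0.543]
 [ 0.     0.     0.     1.   ]] [[331.1   0.  313.8]
 [  0.  331.1 245.6]
 [  0.    0.    1. ]]
1.3167 [ 0.40423598 -0.23267271  0.40923595] [ 9.99999639e-01  7.39368882e-04 -3.36940209e-04 -2.48927651e-04]
```

View pics/w0.png

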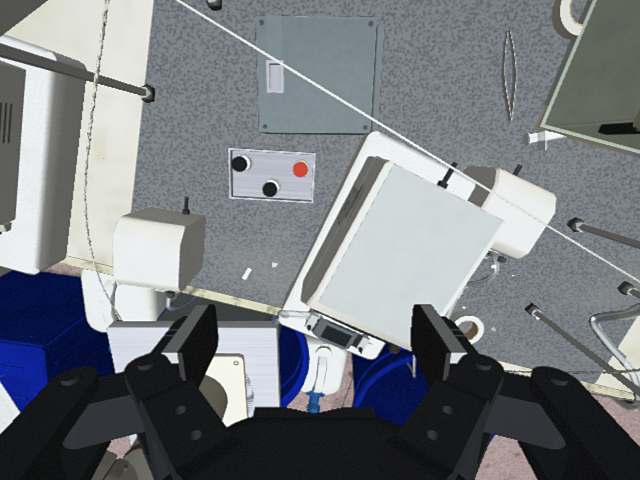

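The wrist view shows the safe's top face with corners near (258,15), (381,17), (378,134) and (258,134), and the slot at (275,77). In the tray are black caps at (240,163) and (270,188) and the red cap at (300,169). A big pump stands right of the tray.

```bash
python3 - <<'E'
from h import *
np.set_printoptions(precision=4,suppress=True)
m=bot.camera_model('wrist'); im=cv2.imread('pics/w0.png'); hsv=cv2.cvtColor(im,cv2.COLOR_BGR2HSV)
c=im[135:215,215:330]; h=hsv[135:215,215:330]
for n,k in (('red',((h[...,0]<10)|(h[...,0]>170))&(h[...,1]>120)),('blk',h[...,2]<60)):
    nn,l,st,ce=cv2.connectedComponentsWithStats(k.astype(np.uint8))
    for i in range(1,nn):
        if st[i,4]>60: uv=ce[i]+(215,135); print(n,uv,st[i],onz(m,uv,.055))
print('tray',[onz(m,p,.018)[:2].round(3).tolist() for p in ((229,149),(315,152),(313,202),(230,198))])
P=np.array([onz(m,p,.074)[:2] for p in ((258,15),(381,17),(378,134),(258,134))]);print(P,P.mean(0))
g=hsv[55:100,260:292]; k=(g[...,2]>170).astype(np.uint8); nn,l,st,ce=cv2.connectedComponentsWithStats(k)
for i in range(1,nn):
    if st[i,4]>20: print('slot',ce[i]+(260,55),st[i],onz(m,ce[i]+(260,55),.074))
print('drawer panel mid',onz(m,(383,76),.052))
cv2.imwrite('pics/c2.png',np.hstack([cv2.resize(im[0:140,245:395],None,fx=3.5,fy=3.5,interpolation=cv2.INTER_CUBIC)]))
E
```

```text
red [299.7301 169.1227] [ 78  27  15  15 163] [ 0.4429 -0.2158  0.055 ]
blk [238.6235 163.5824] [ 16  22  16  14 170] [ 0.4509 -0.1283  0.055 ]
blk [269.4583 189.0764] [ 48  48  14  14 144] [ 0.4144 -0.1709  0.055 ]
tray [[0.47, -0.107], [0.466, -0.238], [0.389, -0.235], [0.396, -0.103]]
[[ 0.6282 -0.1685]
 [ 0.6257 -0.3187]
 [ 0.4901 -0.3224]
 [ 0.4906 -0.1612]] [ 0.5586 -0.2427]
slot [275.125   75.1067] [  6   0  26  38 600] [ 0.5619 -0.1869  0.074 ]
drawer panel mid [ 0.5643 -0.3292  0.052 ]
```

View pics/c2.png

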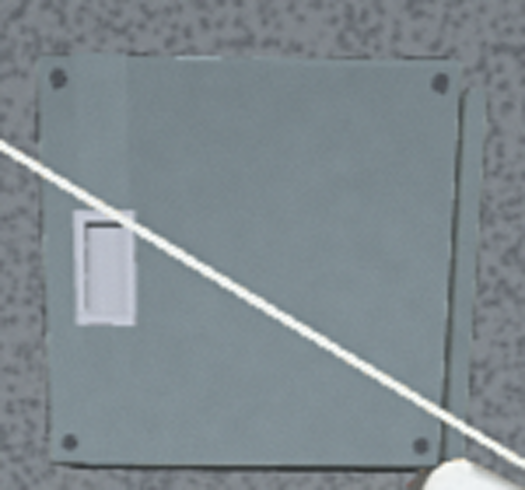

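```bash
python3 - <<'E'
from h import *
np.set_printoptions(precision=4,suppress=True)
m=bot.camera_model('wrist');print(m['T']);o=bot.get_obs();print(o['clock'],o['eef_pos'],abs(o['joint_vel']).max())
m,im=snap('wrist','w1'); h=cv2.cvtColor(im,cv2.COLOR_BGR2HSV)
k=(((h[...,0]<10)|(h[...,0]>170))&(h[...,1]>120))[135:215,215:330].astype(np.uint8)
print(cv2.connectedComponentsWithStats(k)[3]+(215,135))
P=np.array([onz(m,p,.074)[:2] for p in ((256.4,16.3),(376.7,17.1),(371,133.4),(259.9,132))]);print(P,P.mean(0),onz(m,(275,76.6),.074))
E
```

```text
[[-0.0028 -0.955  -0.2967  0.4792]
 [-1.      0.0031 -0.0006 -0.2354]
 [ 0.0015  0.2967 -0.955   0.5434]
 [ 0.      0.      0.      1.    ]]
1.4167 [ 0.4039 -0.2349  0.4092] 0.02936367484697973
[[271.5737 174.6027]
 [296.0875 168.7   ]]
[[ 0.6268 -0.1664]
 [ 0.6256 -0.3134]
 [ 0.4909 -0.313 ]
 [ 0.4931 -0.1639]] [ 0.5591 -0.2392] [ 0.5602 -0.1866  0.074 ]
```

```bash
python3 -m jog '[[[0,0.04,0,0,0,0,0],[0,0.08,0,0,0,0,0],[0,0.12,0,0,0,0,0],[0,0.16,0,0,0,0,0],[0,0.2,0,0,0,0,0],[0,0.24,0,0,0,0,0],[0,0.28,0,0,0,0,0],[0,0.32,0,0,0,0,0],[0,0.36,0,0,0,0,0],[0,0.4,0,0,0,0,0]]]'; python3 -m jog '[[[0,0.04,0,0,0,0,0],[0,0.08,0,0,0,0,0],[0,0.12,0,0,0,0,0],[0,0.16,0,0,0,0,0],[0,0.2,0,0,0,0,0],[0,0.23,0,0,0,0,0],[0,0.23,0,0,0,0,0],[0,0.23,0,0,0,0,0],[0,0.23,0,0,0,0,0]]]'
python3 - <<'E'
from h import *
np.set_printoptions(precision=4,suppress=True)
m,i=snap('wrist','w2'); np.savez('w2.npz',**m); o=bot.get_obs(); print(o['clock'],o['eef_pos'],m['T'][:3,3],bot.camera_model('wrist')['T'][:3,3])
_,t=snap('top','t2')
cv2.imwrite('pics/c3.png',np.hstack([cv2.resize(i[:300],(640,300)),]))
E
```

```text
clock: 2.3
eef_pos: [0.4077, 0.0257, 0.4091]
tool_rot: [1.0, 0.02, -0.001, -0.016]
ft_force: [-0.0, -0.6, -0.9]
grip_width: 0.0854
clock: 3.05
eef_pos: [0.4219, 0.0581, 0.4094]
tool_rot: [0.998, 0.046, -0.002, -0.033]
ft_force: [0.3, -0.3, -0.8]
grip_width: 0.0859
3.1 [0.422  0.0581 0.4093] [0.4979 0.0559 0.5432] [0.498  0.056  0.5431]
```

View pics/c3.png

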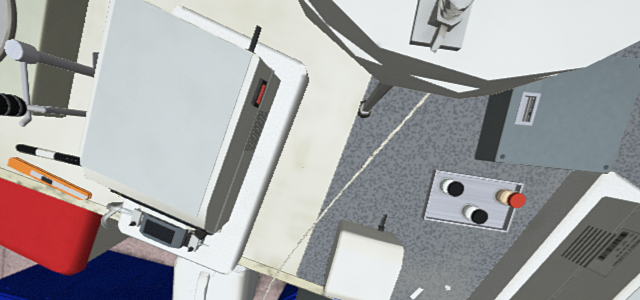

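The wrist camera now sees past the column: the plate is overhead, the pump is in front, and the key grip is at far left (10,105). The arm stopped short at y=0.058 with a slight tilt, so I'll check the joints.

```bash
python3 - <<'E'
from h import *
from scipy.spatial.transform import Rotation as R
o=bot.get_obs(); print(o['joint_pos'].round(3),o['joint_vel'].round(3),o['eef_pos'],o['tool_rot'].round(4),o['tau'].round(1),o['ft_force'].round(1))
E
```

```text
[0.092 0.084 0.252 1.74  0.065 3.141] [ 0.001 -0.003 -0.003  0.003 -0.002 -0.001] [0.42190086 0.05815074 0.40933751] [ 0.9984  0.0462 -0.0023 -0.0326] [ -0.  -29.6  25.4  -0.    0.2   0. ] [-0.4  0.8  0.4]
```

```bash
python3 -m jog '[[[0,0,0,0,0,7,0],[0,0,0,0,0,14,0],[0,0,0,0,0,21,0],[0,0,0,0,0,28,0],[0,0,0,0,0,35,0],[0,0,0,0,0,42,0],[0,0,0,0,0,49,0],[0,0,0,0,0,56,0],[0,0,0,0,0,63,0],[0,0,0,0,0,70,0]]]';  python3 - <<'E'
from h import *
o=bot.get_obs(); print(o['joint_pos'].round(3),o['eef_pos'],o['tool_rot'].round(4))
E
```

```text
clock: 3.98
eef_pos: [0.4218, 0.0582, 0.4094]
tool_rot: [0.789, 0.613, -0.021, -0.025]
ft_force: [0.1, -0.5, -0.0]
grip_width: 0.0858
[0.122 0.134 0.309 1.807 0.022 1.942] [0.42177583 0.0581957  0.40937782] [ 0.7894  0.613  -0.0207 -0.0254]
```

```bash
cat >> h.py <<'E'
from scipy.spatial.transform import Rotation as R
def turn(q=(0,1,0,0)):
    o=bot.get_obs(); return (R.from_quat(q)*R.from_quat(o['tool_rot']).inv()).as_rotvec(degrees=True).round(2)
E
python3 -c "
from h import *
print(turn())"
```

```text
[  2.74  -3.36 104.3 ]
```

```bash
python3 -m jog '[[[0,0,0,0.18,-0.23,7,0],[0,0,0,0.37,-0.45,14,0],[0,0,0,0.55,-0.68,21,0],[0,0,0,0.74,-0.9,28,0],[0,0,0,0.92,-1.13,35,0],[0,0,0,1.1,-1.35,42,0],[0,0,0,1.29,-1.58,49,0],[0,0,0,1.47,-1.8,56,0],[0,0,0,1.65,-2.03,63,0],[0,0,0,1.84,-2.26,70,0]]]'; python3 -m jog '[[[0,0.03,0,0.18,-0.23,7,0],[0,0.06,0,0.37,-0.45,14,0],[0,0.09,0,0.55,-0.68,21,0],[0,0.12,0,0.74,-0.9,28,0],[0,0.15,0,0.9,-1.1,34.3,0],[0,0.18,0,0.9,-1.1,34.3,0],[0,0.21,0,0.9,-1.1,34.3,0],[0,0.24,0,0.9,-1.1,34.3,0],[0,0.24,0,0.9,-1.1,34.3,0],[0,0.24,0,0.9,-1.1,34.3,0]]]'; python3 - <<'E'
from h import *
o=bot.get_obs(); print(o['joint_pos'].round(3),o['eef_pos'],turn())
m,i=snap('wrist','w3'); np.savez('w3.npz',**m);print(m['T'])
cv2.imwrite('pics/c4.png',i)
E
```

```text
clock: 4.82
eef_pos: [0.4217, 0.0582, 0.4094]
tool_rot: [0.295, 0.955, -0.008, -0.01]
ft_force: [-0.4, -0.3, 0.5]
grip_width: 0.0853
clock: 5.65
eef_pos: [0.4215, 0.2995, 0.4085]
tool_rot: [0.002, 1.0, -0.001, -0.001]
ft_force: [0.0, -0.0, 0.1]
grip_width: 0.0853
[0.618 0.281 0.495 1.786 0.    0.621] [0.4214519  0.29946127 0.40849628] [ 0.06 -0.1   0.18]
[[ 0.00361151  0.95588572  0.29371661  0.34587054]
 [ 0.99999106 -0.0028058  -0.00316448  0.29943305]
 [-0.00220077  0.29372542 -0.9558873   0.54284936]
 [ 0.          0.          0.          1.        ]]
```

View pics/c4.png

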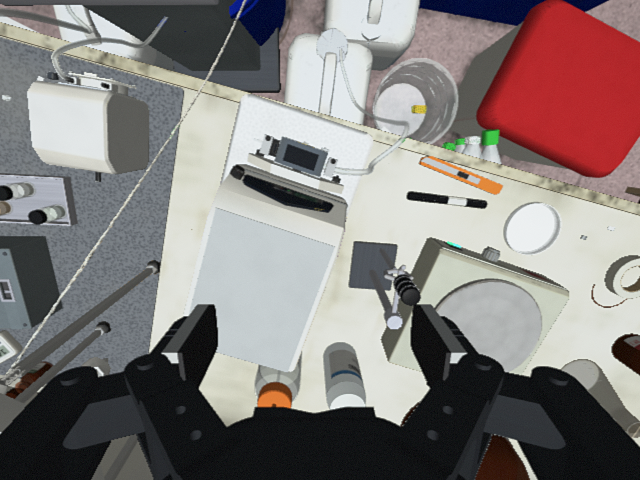

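This view shows the key's grip as a black patch at (407,290), the post's cap at (394,321) and the dark foot at (373,265). The pump lies well to the left, in -y. I'll compute positions from the wrist and scene masks.

```bash
python3 - <<'E'
from h import *
np.set_printoptions(precision=4,suppress=True)
m=np.load('w3.npz'); i=cv2.imread('pics/w3.png'); s=bot.camera_model('scene'); a=cv2.imread('pics/scene0.png')
def comp(im,x0,y0,x1,y1,thr):
    k=(im[y0:y1,x0:x1].max(2)<thr).astype(np.uint8); n,l,st,ce=cv2.connectedComponentsWithStats(k); j=1+np.argmax(st[1:,4])
    ys,xs=np.nonzero(l==j); p=np.c_[xs+x0,ys+y0].astype(float); c=p.mean(0); d=np.linalg.svd(p-c,full_matrices=False)[2][0]; d*=np.sign(d[1]); q=(p-c)@d
    return c,c+d*q.min(),c+d*q.max(),st[j]
W=comp(i,385,262,430,312,60); S=comp(a,195,305,235,345,60); print(W,S)
print('grip centre',tri(m,W[0],s,S[0]))
print('rays top',onz(m,W[2],.221),'centre z.2',onz(m,W[0],.2),onz(s,S[0],.2))
print('post',onz(m,(394,321),.178))
print('proj est key axis',proj(m,(.504,.403,.221)),proj(m,(.504,.403,.178)))
cv2.imwrite('pics/c5.png',cv2.resize(i[225:345,335:455],None,fx=5,fy=5,interpolation=cv2.INTER_CUBIC))
E
```

```text
(array([408.3659, 293.0254]), array([397.9662, 276.0206]), array([420.6221, 313.0658]), array([  9,  13,  31,  37, 511], dtype=int32)) (array([214.9487, 324.8889]), array([213.8491, 316.7502]), array([216.1764, 333.9762]), array([ 16,  12,   9,  18, 117], dtype=int32))
grip centre (array([0.5064, 0.4049, 0.1973]), np.float64(0.005019064245940309))
rays top [0.5216 0.4139 0.221 ] centre z.2 [0.5077 0.4052 0.2   ] [0.5011 0.4069 0.2   ]
post [0.556  0.3972 0.178 ]
proj est key axis [411.927  298.3118] [401.7914 282.2327]
```

View pics/c5.png

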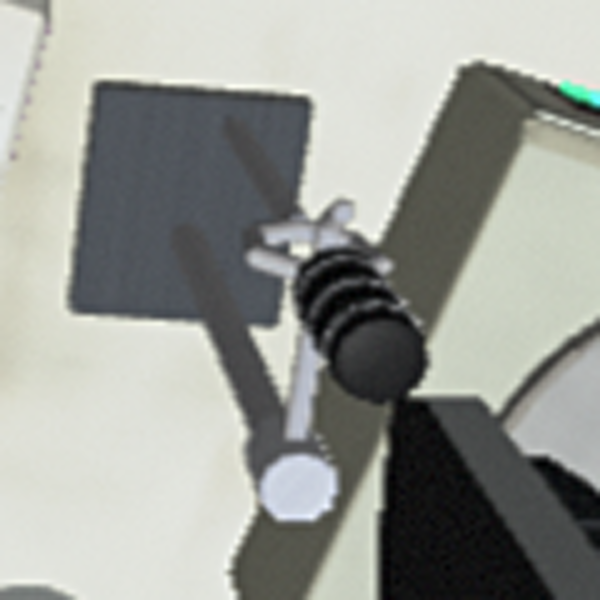

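The close crop gives the grip's top disc at (411,296.6) and the post cap at (394.6,322.4). The key axis is therefore at about (0.502, 0.402), and the hook points to -x with about 4° toward +y. Approaching.

```bash
python3 -m jog '[[[0.025,0.032,0,0,0,0,60],[0.05,0.064,0,0,0,0,90],[0.08,0.1025,0,0,0,0,90],[0.08,0.1025,-0.03,0,0,0,90],[0.08,0.1025,-0.06,0,0,0,90],[0.08,0.1025,-0.09,0,0,0,90],[0.08,0.1025,-0.12,0,0,0,90],[0.08,0.1025,-0.13,0,0,0,90],[0.08,0.1025,-0.13,0,0,0,90],[0.08,0.1025,-0.13,0,0,0,90]]]'; python3 - <<'E'
from h import *
np.set_printoptions(precision=4,suppress=True)
o=bot.get_obs(); print(o['joint_pos'].round(3),o['eef_pos'],turn(),o['grip_width'])
m,i=snap('wrist','w4'); print(proj(m,(.502,.402,.221)))
cv2.imwrite('pics/c6.png',i[200:,200:560])
E
```

```text
clock: 6.53
eef_pos: [0.5021, 0.3992, 0.2797]
tool_rot: [0.004, 1.0, -0.0, -0.001]
ft_force: [-0.5, 1.2, 0.7]
grip_width: 0.0553
[0.672 0.533 0.54  1.58  0.    0.68 ] [0.5021 0.3992 0.2797] [ 0.03 -0.06  0.45] 0.05534702946367167
[319.3289 270.3358]
```

View pics/c6.png

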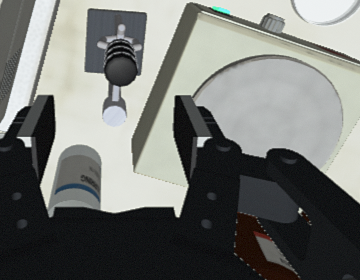

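The grip's top disc at (322,271) is about 2.5 px right of the prediction, so the key is at y≈0.404. Shift 5 mm in y, go down and close.

```bash
python3 -m jog '[[[0,0.005,-0.02,0,0,0,90],[0,0.005,-0.04,0,0,0,90],[0,0.005,-0.06,0,0,0,90],[0,0.005,-0.08,0,0,0,90],[0,0.005,-0.089,0,0,0,90],[0,0.005,-0.089,0,0,0,90],[0,0.005,-0.089,0,0,0,90]]]';python3 -m jog '[[[0,0,0,0,0,0,140],[0,0,0,0,0,0,200],[0,0,0,0,0,0,255],[0,0,0,0,0,0,255],[0,0,0,0,0,0,255],[0,0,0,0,0,0,255],[0,0,0,0,0,0,255],[0,0,0,0,0,0,255]]]'
```

```text
clock: 7.17
eef_pos: [0.5025, 0.4059, 0.192]
tool_rot: [0.003, 1.0, 0.001, 0.001]
ft_force: [-0.1, 0.1, 0.6]
grip_width: 0.0554
clock: 7.83
eef_pos: [0.5027, 0.4051, 0.1924]
tool_rot: [0.003, 1.0, 0.0, 0.001]
ft_force: [-0.4, -4.8, 5.6]
grip_width: 0.0206
```

```bash
python3 -m jog '[[[0,0,0.004,0,0,0,255],[0,0,0.008,0,0,0,255],[0,0,0.012,0,0,0,255],[0,0,0.015,0,0,0,255],[0,0,0.015,0,0,0,255],[0,0,0.015,0,0,0,255]]]';python3 -m jog '[[[-0.008,0.0006,0,0,0,0,255],[-0.016,0.0012,0,0,0,0,255],[-0.024,0.0018,0,0,0,0,255],[-0.032,0.0024,0,0,0,0,255],[-0.04,0.003,0,0,0,0,255],[-0.05,0.004,0,0,0,0,255],[-0.055,0.004,0,0,0,0,255],[-0.055,0.004,0,0,0,0,255]]]'
```

```text
clock: 8.33
eef_pos: [0.5018, 0.406, 0.2056]
tool_rot: [0.003, 1.0, 0.0, -0.0]
ft_force: [-0.1, -0.6, -1.3]
grip_width: 0.0207
clock: 9.0
eef_pos: [0.4453, 0.4099, 0.2057]
tool_rot: [0.002, 1.0, 0.0, -0.0]
ft_force: [0.5, 0.4, -0.9]
grip_width: 0.0208
```

```bash
python3 -m jog '[[[-0.01,0,0.035,0,0,0,255],[-0.02,0,0.07,0,0,0,255],[-0.03,0,0.105,0,0,0,255],[-0.03,0,0.14,0,0,0,255],[-0.03,0,0.175,0,0,0,255],[-0.03,-0.02,0.195,0,0,0,255],[-0.03,-0.05,0.195,0,0,0,255],[-0.03,-0.085,0.195,0,0,0,255],[-0.03,-0.12,0.195,0,0,0,255],[-0.03,-0.155,0.195,0,0,0,255]]]';python3 -m jog '[[[0,-0.035,0,0,0,0,255],[0,-0.07,0,0,0,0,255],[0,-0.105,0,0,0,0,255],[0,-0.14,0,0,0,0,255],[0,-0.175,0,0,0,0,255],[0,-0.21,0,0,0,0,255],[0,-0.245,0,0,0,0,255],[0,-0.28,0,0,0,0,255],[0,-0.315,0,0,0,0,255],[0,-0.35,0,0,0,0,255]]]';python3 -m jog '[[[0,-0.03,0,0,0,0,255],[0,-0.06,0,0,0,0,255],[0,-0.08,0,0,0,0,255],[0,-0.08,-0.04,0,0,0,255],[0,-0.08,-0.08,0,0,0,255],[0,-0.08,-0.12,0,0,0,255],[0,-0.08,-0.12,0,0,0,255],[0,-0.08,-0.12,0,0,0,255]]]'; python3 - <<'E'
from h import *
o=bot.get_obs(); print(o['joint_pos'].round(3),o['eef_pos'],turn(),o['clock'])
m,i=snap('wrist','w5'); np.savez('w5.npz',**m); print(proj(m,(.56,-.182,.074)), proj(m,o['eef_pos']-[0,0,.138]))
E
```

```text
clock: 9.83
eef_pos: [0.4168, 0.2534, 0.4005]
tool_rot: [0.003, 1.0, 0.0, 0.0]
ft_force: [0.6, 0.5, -1.3]
grip_width: 0.0207
clock: 10.67
eef_pos: [0.4165, -0.0972, 0.4008]
tool_rot: [0.003, 1.0, -0.0, 0.0]
ft_force: [0.4, 0.5, -0.7]
grip_width: 0.0205
clock: 11.33
eef_pos: [0.4147, -0.1747, 0.2786]
tool_rot: [0.003, 1.0, 0.001, -0.003]
ft_force: [1.5, -0.7, 0.1]
grip_width: 0.0208
[-0.398  0.132 -0.027  1.419 -0.    -0.392] [ 0.41470607 -0.17466675  0.27859714] [-0.14 -0.38  0.38] 11.3333
[308.65346333 341.71691162] [314.24712192 237.26611489]
```

View pics/w5.png

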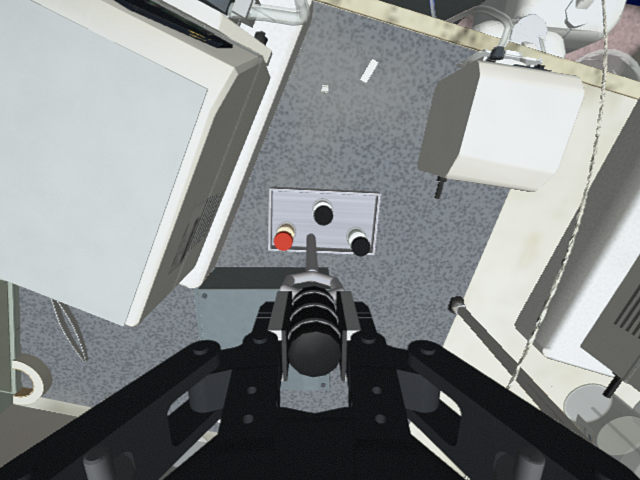

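The rod tip is at (311,236), about 3 mm to -y of the tool axis. The vials stand in the tray as before. I'll move so that the tip hovers just above the slot and look.

```bash
python3 -m jog '[[[0.03,-0.004,0,0,-0.3,0,255],[0.06,-0.005,0,0,-0.3,0,255],[0.09,-0.005,0,0,-0.3,0,255],[0.12,-0.005,0,0,-0.3,0,255],[0.145,-0.005,-0.01,0,-0.3,0,255],[0.145,-0.005,-0.03,0,-0.3,0,255],[0.145,-0.005,-0.05,0,-0.3,0,255],[0.145,-0.005,-0.055,0,-0.3,0,255],[0.145,-0.005,-0.055,0,-0.3,0,255],[0.145,-0.005,-0.055,0,-0.3,0,255]]]'; python3 - <<'E'
from h import *
np.set_printoptions(precision=4,suppress=True)
o=bot.get_obs(); print(o['joint_pos'].round(3),o['eef_pos'],turn(),o['clock'])
m,i=snap('wrist','w6'); np.savez('w6.npz',**m); s,j=snap('scene','s6'); 
tip=o['eef_pos']-[0,.003,.138]
a,b=proj(m,tip),proj(s,tip); print(a,b,proj(s,(.56,-.182,.074)))
a=a.astype(int);b=b.astype(int)
A=cv2.resize(i[a[1]-50:a[1]+50,a[0]-50:a[0]+50],None,fx=4,fy=4,interpolation=cv2.INTER_CUBIC);B=cv2.resize(j[b[1]-40:b[1]+40,b[0]-40:b[0]+40],None,fx=5,fy=5,interpolation=cv2.INTER_CUBIC)
cv2.imwrite('pics/c7.png',np.hstack([A,B])); print(a,b)
E
```

```text
clock: 12.22
eef_pos: [0.5637, -0.1809, 0.2286]
tool_rot: [0.003, 1.0, -0.001, 0.005]
ft_force: [-0.2, 0.8, -0.8]
grip_width: 0.0206
[-0.311  0.422  0.234  1.373  0.002 -0.305] [ 0.5637 -0.1809  0.2286] [0.09 0.56 0.35] 12.2167
[311.3924 234.7473] [342.9008 228.098 ] [343.5249 233.3654]
[311 234] [342 228]
```

View pics/c7.png

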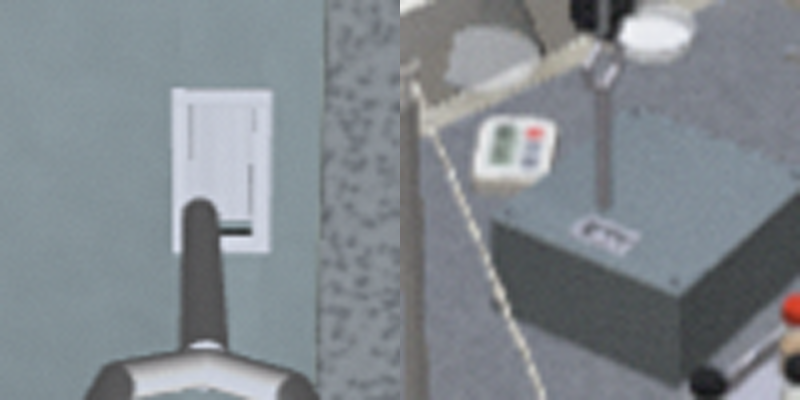

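The slot's opening is centred at crop (222,170), that is (316.5,226.5). The tip is at crop (200,206), that is (311,235.5), and it is to the left of the slot.

```bash
python3 - <<'E'
from h import *
np.set_printoptions(precision=4,suppress=True)
m=np.load('w6.npz'); o=bot.get_obs(); print(o['eef_pos'],turn())
s=onz(m,(316.5,226.5),.074);t=onz(m,(311,235.5),o['eef_pos'][2]-.1384); print(s,t,s-t)
sc=bot.camera_model('scene'); c=np.array([302,188.]); 
# scene crop origin (302,188), scale 5
print(onz(sc,c+np.array([205,233])/5,.074),onz(sc,c+np.array([205,208])/5,o['eef_pos'][2]-.1384))
E
```

```text
[ 0.5633 -0.1809  0.2285] [0.09 0.57 0.35]
[ 0.5607 -0.1794  0.074 ] [ 0.5644 -0.1842  0.0901] [-0.0037  0.0048 -0.0161]
[ 0.5578 -0.176   0.074 ] [ 0.5595 -0.1782  0.0901]
```

```bash
python3 -m jog '[[[-0.001,0.002,0,0.05,0.3,0.2,255],[-0.002,0.004,0,0.1,0.5,0.3,255],[-0.002,0.004,0,0.1,0.5,0.3,255],[-0.002,0.004,-0.006,0.1,0.5,0.3,255],[-0.002,0.004,-0.012,0.1,0.5,0.3,255],[-0.002,0.004,-0.018,0.1,0.5,0.3,255],[-0.002,0.004,-0.024,0.1,0.5,0.3,255],[-0.002,0.004,-0.024,0.1,0.5,0.3,255],[-0.002,0.004,-0.024,0.1,0.5,0.3,255]]]'; python3 - <<'E'
from h import *
np.set_printoptions(precision=4,suppress=True)
o=bot.get_obs(); print(o['eef_pos'],turn(),o['ft_force'])
m,i=snap('wrist','w7'); a=(311,236)
cv2.imwrite('pics/c8.png',cv2.resize(i[176:276,261:361],None,fx=4,fy=4,interpolation=cv2.INTER_CUBIC))
E
```

```text
clock: 13.07
eef_pos: [0.5593, -0.1761, 0.2004]
tool_rot: [0.0, 1.0, 0.001, -0.003]
ft_force: [1.0, -0.3, -0.1]
grip_width: 0.0205
[ 0.5593 -0.1761  0.2004] [-0.14 -0.34  0.05] [ 1.0388 -0.2771 -0.1393]
```

```bash
python3 -m jog '[[[0,0,-0.006,0,0,0,255],[0,0,-0.012,0,0,0,255],[0,0,-0.016,0,0,0,255],[0,0,-0.02,0,0,0,255],[0,0,-0.023,0,0,0,255],[0,0,-0.025,0,0,0,255],[0,0,-0.026,0,0,0,255],[0,0,-0.026,0,0,0,255],[0,0,-0.026,0,0,0,255]]]'; python3 - <<'E'
from h import *
s,i=snap('scene','s8')
E
```

```text
clock: 13.87
eef_pos: [0.5599, -0.1763, 0.1757]
tool_rot: [0.0, 1.0, 0.001, -0.002]
ft_force: [-0.1, 0.4, 2.5]
grip_width: 0.0207
```

```bash
python3 -m jog '[[[0,0,-0.002,0,0,0,255],[0,0,-0.003,0,0,0,255],[0,0,-0.003,0,0,0,255],[0,0,-0.003,0,0,0,255]]]'; python3 - <<'E'
from h import *
a=cv2.imread('pics/s6.png'); s,i=snap('scene','s9')
d=cv2.absdiff(a,i).max(2)>30; 
for x in range(270,440,10): print(x,d[180:320,x:x+10].sum(),end='; ')
cv2.imwrite('pics/c9.png',cv2.resize(i[190:310,300:430],None,fx=4,fy=4,interpolation=cv2.INTER_CUBIC))
E
```

```text
clock: 14.25
eef_pos: [0.5602, -0.1763, 0.1731]
tool_rot: [0.0, 1.0, 0.001, -0.001]
ft_force: [-0.3, 1.0, 6.4]
grip_width: 0.0203
270 0; 280 0; 290 0; 300 0; 310 0; 320 23; 330 172; 340 253; 350 85; 360 56; 370 146; 380 142; 390 39; 400 0; 410 51; 420 42; 430 12;
```

View pics/c9.png

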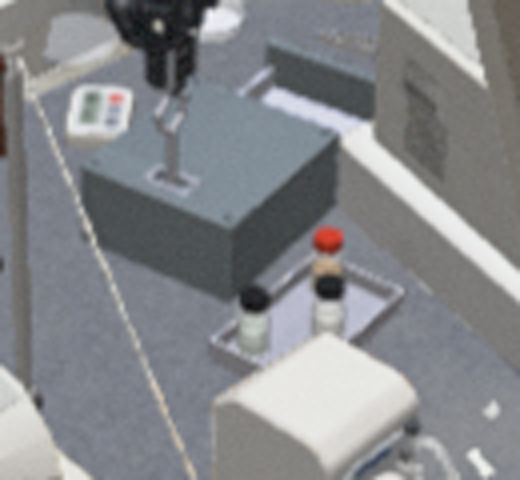

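The drawer has sprung fully out (front panel at the right rear), and the vials are undisturbed. Now I'll withdraw the key and go back to hang it up.

```bash
python3 -m jog '[[[0,0,0.02,0,0,0,255],[0,0,0.04,0,0,0,255],[0,0,0.07,0,0,0,255],[0,0,0.1,0,0,0,255],[-0.03,0,0.11,0,0,0,255],[-0.06,0,0.12,0,0,0,255],[-0.09,0,0.14,0,0,0,255],[-0.12,0,0.17,0,0,0,255],[-0.14,0,0.2,0,0,0,255],[-0.145,0,0.228,0,0,0,255]]]';python3 -m jog '[[[0,0.03,0,0,0,0,255],[0,0.065,0,0,0,0,255],[0,0.1,0,0,0,0,255],[0,0.135,0,0,0,0,255],[0,0.17,0,0,0,0,255],[0,0.205,0,0,0,0,255],[0,0.24,0,0,0,0,255],[0,0.275,0,0,0,0,255],[0,0.31,0,0,0,0,255],[0,0.345,0,0,0,0,255]]]';python3 -m jog '[[[0,0.035,0,0,0,0,255],[0,0.07,0,0,0,0,255],[0,0.105,0,0,0,0,255],[0,0.14,0,0,0,0,255],[0,0.175,0,0,0,0,255],[0,0.21,0,0,0,0,255],[0,0.235,0,0,0,0,255],[0,0.242,0,0,0,0,255],[0,0.242,0,0,0,0,255],[0,0.242,0,0,0,0,255]]]'; python3 -c "
from h import *
print(bot.get_obs()['eef_pos'],turn((.0025,1,0,0)))"
```

```text
clock: 15.13
eef_pos: [0.4114, -0.176, 0.4021]
tool_rot: [0.001, 1.0, 0.001, -0.003]
ft_force: [1.2, -0.5, -0.7]
grip_width: 0.0211
clock: 15.97
eef_pos: [0.4144, 0.1703, 0.3997]
tool_rot: [0.0, 1.0, 0.001, -0.002]
ft_force: [0.8, 0.1, -1.1]
grip_width: 0.0207
clock: 16.8
eef_pos: [0.4148, 0.4104, 0.3993]
tool_rot: [0.0, 1.0, -0.0, -0.003]
ft_force: [-0.5, -0.1, -0.2]
grip_width: 0.0204
[0.41480696 0.41036983 0.39934763] [ 0.01 -0.29 -0.26]
```

```bash
python3 -m jog '[[[0.01,0,-0.04,0,0,0,255],[0.02,0,-0.08,0,0,0,255],[0.03,0,-0.12,0,0,0,255],[0.03,0,-0.15,0,0,0,255],[0.03,0,-0.175,0,0,0,255],[0.03,0,-0.192,0,-0.2,-0.2,255],[0.03,0,-0.192,0,-0.2,-0.2,255],[0.03,0,-0.192,0,-0.2,-0.2,255],[0.03,0,-0.192,0,-0.2,-0.2,255]]]'; python3 - <<'E'
from h import *
o=bot.get_obs();print(o['eef_pos'],turn((.0025,1,0,0)))
m,i=snap('wrist','w10');s,j=snap('scene','s10')
a=np.array(proj(m,(.475,.405,.165))).astype(int)
A=cv2.resize(i[180:300,250:370],None,fx=3.5,fy=3.5,interpolation=cv2.INTER_CUBIC)
B=cv2.resize(j[290:374,170:245],None,fx=5,fy=5,interpolation=cv2.INTER_CUBIC)
cv2.imwrite('pics/c10.png',np.hstack([A,B]))
E
```

```text
clock: 17.55
eef_pos: [0.4458, 0.4103, 0.2105]
tool_rot: [0.003, 1.0, 0.002, 0.001]
ft_force: [-0.2, 0.4, -0.3]
grip_width: 0.0205
[0.44575297 0.41031815 0.21054668] [-0.22  0.1   0.04]
```

View pics/c10.png

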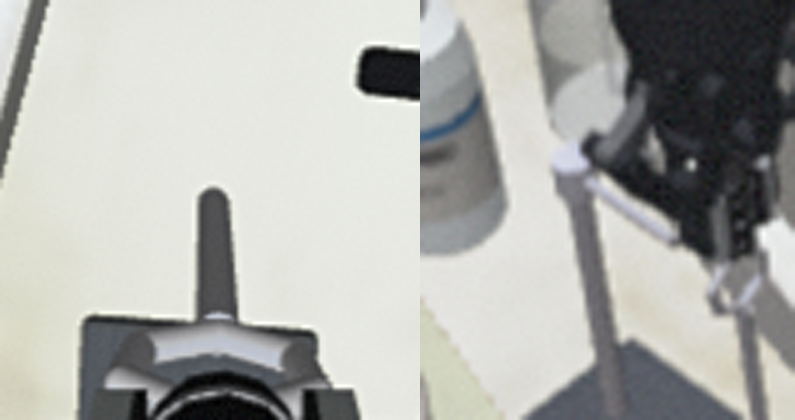

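The key is upright in the jaws, with the bar in line behind the eye. It is 18 mm above the hanging height, so I'll trim to 15 mm before going in.

```bash
python3 -m jog '[[[0,0,-0.004,0,0,0,255],[0,0,-0.004,0,0,0,255],[0,0,-0.004,0,0,0,255],[0,0,-0.004,0,0,0,255]]]';
```

```text
clock: 17.98
eef_pos: [0.4448, 0.4108, 0.2045]
tool_rot: [0.002, 1.0, 0.001, -0.0]
ft_force: [-0.2, -1.4, -0.6]
grip_width: 0.0208
```

```bash
python3 -m jog '[[[0.008,-0.0006,0,0,0,0,255],[0.016,-0.0012,0,0,0,0,255],[0.024,-0.0018,0,0,0,0,255],[0.032,-0.0024,0,0,0,0,255],[0.04,-0.003,0,0,0,0,255],[0.048,-0.0036,0,0,0,0,255],[0.0565,-0.0042,0,0,0,0,255],[0.0565,-0.0042,0,0,0,0,255],[0.0565,-0.0042,0,0,0,0,255]]]'
```

```text
clock: 18.73
eef_pos: [0.5018, 0.4063, 0.204]
tool_rot: [0.003, 1.0, 0.001, -0.001]
ft_force: [-0.9, 0.1, -0.6]
grip_width: 0.0206
```

```bash
python3 -m jog '[[[0,0,-0.003,0,0,0,255],[0,0,-0.006,0,0,0,255],[0,0,-0.009,0,0,0,255],[0,0,-0.0115,0,0,0,255],[0,0,-0.0115,0,0,0,255],[0,0,-0.0115,0,0,0,255]]]'
```

```text
clock: 19.23
eef_pos: [0.5009, 0.4063, 0.1943]
tool_rot: [0.002, 1.0, 0.001, 0.0]
ft_force: [-2.0, -1.8, 5.5]
grip_width: 0.0204
```

```bash
python3 -m jog '[[[0,0,0,0,0,0,220],[0,0,0,0,0,0,190],[0,0,0,0,0,0,160],[0,0,0,0,0,0,130],[0,0,0,0,0,0,100],[0,0,0,0,0,0,90],[0,0,0,0,0,0,90],[0,0,0,0,0,0,90]]]'; python3 -m jog '[[[0,0,0.02,0,0,0,90],[0,0,0.05,0,0,0,90],[0,0,0.085,0,0,0,90],[0,0,0.12,0,0,0,90],[0,0,0.155,0,0,0,90],[-0.03,0,0.19,0,0,0,90],[-0.06,0,0.2,0,0,0,90],[-0.09,-0.02,0.2,0,0,0,90],[-0.09,-0.05,0.2,0,0,0,90],[-0.09,-0.085,0.2,0,0,0,90]]]';python3 -m jog '[[[0,-0.035,0,0,0,0,90],[0,-0.07,0,0,0,0,90],[0,-0.105,0,0,0,0,90],[0,-0.14,0,0,0,0,90],[0,-0.175,0,0,0,0,90],[0,-0.21,0,0,0,0,90],[0,-0.245,0,0,0,0,90],[0,-0.28,0,0,0,0,90],[0,-0.315,0,0,0,0,90],[0,-0.35,0,0,0,0,90]]]'; python3 -m jog '[[[0,-0.035,0,0,0,0,90],[0,-0.07,0,0,0,0,90],[0,-0.105,0,0,0,0,90],[0,-0.12,0,0,0,0,90],[0,-0.13,0,0,0,0,90],[0,-0.13,0,0,0,0,90],[0,-0.13,0,0,0,0,90]]]'; python3 - <<'E'
from h import *
np.set_printoptions(precision=4,suppress=True)
o=bot.get_obs();print(o['eef_pos'],turn(),o['clock'])
m,i=snap('wrist','w11'); np.savez('w11.npz',**m); s,j=snap('scene','s11')
print(proj(m,(.43,-.167,.02)))
a=cv2.imread('pics/scene0.png'); print('key diff',(cv2.absdiff(a,j)[305:375,190:235].max(2)>40).sum())
def comp(im,x0,y0,x1,y1,thr):
    k=(im[y0:y1,x0:x1].max(2)<thr).astype(np.uint8); n,l,st,ce=cv2.connectedComponentsWithStats(k); q=1+np.argmax(st[1:,4]); return ce[q]+(x0,y0),st[q]
print(comp(a,195,305,235,345,60),comp(j,195,305,235,345,60))
cv2.imwrite('pics/c11.png',np.hstack([i[150:480,100:540],cv2.resize(j[300:400,180:250],None,fx=3.3,fy=3.3,interpolation=cv2.INTER_CUBIC)]))
E
```

```text
clock: 19.9
eef_pos: [0.5012, 0.4065, 0.1925]
tool_rot: [0.002, 1.0, 0.001, -0.0]
ft_force: [0.7, -0.3, -0.6]
grip_width: 0.0552
clock: 20.73
eef_pos: [0.4095, 0.322, 0.3932]
tool_rot: [-0.0, 1.0, 0.001, 0.0]
ft_force: [1.0, -0.1, -0.1]
grip_width: 0.0553
clock: 21.57
eef_pos: [0.4109, -0.0301, 0.3932]
tool_rot: [0.002, 1.0, 0.001, 0.0]
ft_force: [0.2, 0.0, 0.3]
grip_width: 0.0549
clock: 22.15
eef_pos: [0.4113, -0.1582, 0.3928]
tool_rot: [0.002, 1.0, 0.001, -0.0]
ft_force: [-0.1, 0.2, 0.6]
grip_width: 0.055
[ 0.4113 -0.1582  0.3928] [-0.15 -0.04  0.28] 22.15
[308.2367 207.3698]
key diff 87
(array([214.9487, 324.8889]), array([ 16,  12,   9,  18, 117], dtype=int32)) (array([215.4348, 325.913 ]), array([ 16,  12,  10,  18, 115], dtype=int32))
```

The key's grip is back within 1 px of where it hung at the start (215,326). I'll locate the caps and the drawer by masks.

```bash
cat >> h.py <<'E'
def caps(m,im,z=.055,area=60,box=(.38,.48,-.25,-.09)):
    h=cv2.cvtColor(im,cv2.COLOR_BGR2HSV); out=[]
    for n,k in (('red',((h[...,0]<10)|(h[...,0]>170))&(h[...,1]>120)&(h[...,2]>90)),('blk',h[...,2]<60)):
        nn,l,st,ce=cv2.connectedComponentsWithStats(k.astype(np.uint8))
        for i in range(1,nn):
            p=onz(m,ce[i],z)
            if st[i,4]>area and box[0]<p[0]<box[1] and box[2]<p[1]<box[3]: out.append((n,ce[i].round(1),st[i][2:],p.round(4)))
    return out
E
python3 - <<'E'
from h import *
np.set_printoptions(precision=4,suppress=True)
m=np.load('w11.npz'); i=cv2.imread('pics/w11.png')
for c in caps(m,i): print(*c)
for p in ((.5,-.361,.052),(.62,-.361,.052),(.555,-.361,.01)): print(proj(m,p))
E
```

```text
red [278.6 220.4] [ 14  14 163] [ 0.4424 -0.2098  0.055 ]
blk [309.4 200.3] [ 14  14 150] [ 0.4132 -0.1646  0.055 ]
blk [338.4 224.7] [ 14  14 150] [ 0.4493 -0.1225  0.055 ]
[180.574  257.6152]
[189.7302 327.4131]
[194.1443 280.2067]
```

```bash
python3 -m jog '[[[0,-0.03,0,0,0,0,90],[0.01,-0.07,-0.01,0,0,0,90],[0.02,-0.11,-0.02,0,0,0,90],[0.03,-0.15,-0.03,0,0,0,90],[0.03,-0.19,-0.03,0,0,0,90],[0.03,-0.2,-0.03,0,0,0,90],[0.03,-0.2,-0.03,0,0,0,90],[0.03,-0.2,-0.03,0,0,0,90]]]'; python3 - <<'E'
from h import *
np.set_printoptions(precision=4,suppress=True)
o=bot.get_obs();print(o['eef_pos'],turn(),o['clock'],o['joint_pos'])
m,i=snap('wrist','w12'); np.savez('w12.npz',**m)
c=proj(m,(.555,-.34,.03)).astype(int); print(c)
x0,y0=c[0]-100,c[1]-75; print(x0,y0)
cv2.imwrite('pics/c12.png',cv2.resize(i[y0:y0+150,x0:x0+200],None,fx=4,fy=4,interpolation=cv2.INTER_CUBIC))
E
```

```text
clock: 22.92
eef_pos: [0.4417, -0.3576, 0.3626]
tool_rot: [0.002, 1.0, 0.002, -0.0]
ft_force: [-0.5, 0.3, 0.2]
grip_width: 0.0551
[ 0.4417 -0.3576  0.3626] [-0.18 -0.05  0.22] 22.9167 [-0.6815  0.3792  0.5141  1.7084  0.0018 -0.6777]
[325 273]
225 198
```

View pics/c12.png

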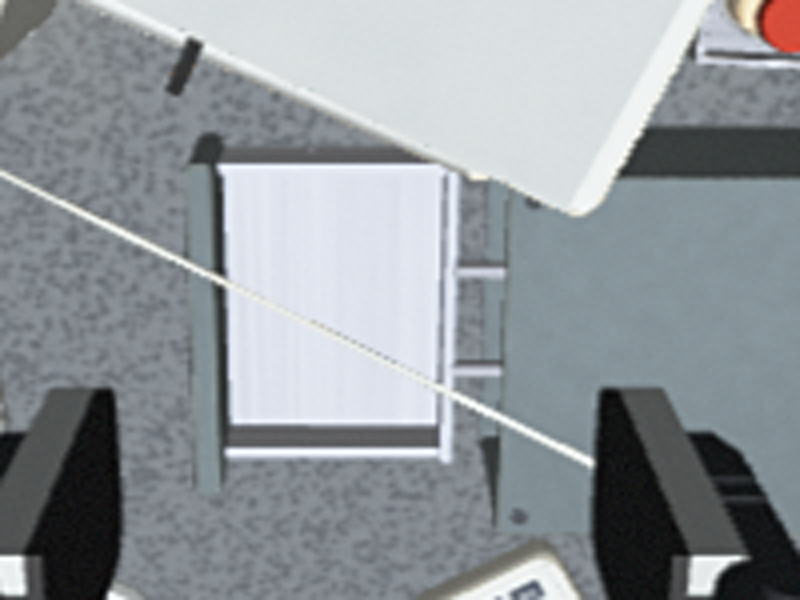

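The drawer is open and empty. Panel at crop x≈190-220, back wall at x≈450, side walls at y≈163 and y≈453. The big pump's corner is at (575,215), close to the drawer on the robot side.

```bash
python3 - <<'E'
from h import *
np.set_printoptions(precision=4,suppress=True)
m=np.load('w12.npz'); f=lambda x,y,z:onz(m,(225+x/4,198+y/4),z)[:2]
print('panel out/in',f(194,325,.052),f(219,325,.052)); print('back in/out',f(441,325,.034),f(457,325,.034))
print('panel ends',f(205,165,.052),f(210,490,.052))
print('side near/far inner',f(330,164,.03),f(330,449,.03)); print('floor',f(330,424,.01),f(230,300,.01))
print('pump',f(575,215,.21),f(480,178,.21),f(100,5,.21),f(700,10,.21)); print('safe front',f(505,200,.074),f(498,525,.074))
print('red',f(790,25,.055))
E
```

```text
panel out/in [ 0.5539 -0.4165] [ 0.554  -0.4074]
back in/out [ 0.562  -0.3256] [ 0.562  -0.3196]
panel ends [ 0.4936 -0.4102] [ 0.6213 -0.4132]
side near/far inner [ 0.4997 -0.367 ] [ 0.6161 -0.3681]
floor [ 0.6154 -0.3685] [ 0.5611 -0.4074]
pump [ 0.4605 -0.3078] [ 0.4516 -0.3297] [ 0.412  -0.4132] [ 0.4137 -0.2827]
safe front [ 0.4999 -0.3077] [ 0.6235 -0.3066]
red [ 0.4447 -0.2113]
```

The drawer floor's centre is (0.558, -0.366), which agrees with the safe's front at y≈-0.3075. The wrist camera side would come near the pump at the drawer. I'll therefore turn the tool half round (camera away from the pump) while going to the tray.

```bash
python3 -m jog '[[[0,0.02,0,0,0,-7,115],[0,0.04,0,0,0,-14,115],[0,0.06,0,0,0,-21,115],[0,0.08,0,0,0,-28,115],[0,0.1,0,0,0,-35,115],[0,0.12,0,0,0,-42,115],[0,0.14,0,0,0,-49,115],[0,0.16,0,0,0,-56,115],[0,0.18,0,0,0,-63,115],[0,0.2,0,0,0,-70,115]]]';python3 -m jog '[[[0,0,0,0,0,-7,115],[0,0,0,0,0,-14,115],[0,0,0,0,0,-21,115],[0,0,0,0,0,-28,115],[0,0,0,0,0,-35,115],[0,0,0,0,0,-42,115],[0,0,0,0,0,-49,115],[0,0,0,0,0,-56,115],[0,0,0,0,0,-63,115],[0,0,0,0,0,-70,115]]]';python3 -m jog '[[[0,0,0,0,0,-7,115],[0,0,-0.02,0,0,-14,115],[0,0,-0.04,0,0,-21,115],[0,0,-0.06,0,0,-28,115],[0,0,-0.08,0,0,-35,115],[0,0,-0.1,0,0,-40,115],[0,0,-0.1,0,0,-40,115],[0,0,-0.1,0,0,-40,115]]]'; python3 - <<'E'
from h import *
np.set_printoptions(precision=4,suppress=True)
o=bot.get_obs();print(o['eef_pos'],turn((1,0,0,0)),o['clock'],o['joint_pos'],o['grip_width'])
m,i=snap('wrist','w13'); np.savez('w13.npz',**m)
for c in caps(m,i): print(*c)
E
```

```text
clock: 23.8
eef_pos: [0.4407, -0.1554, 0.3641]
tool_rot: [0.577, 0.817, 0.001, 0.001]
ft_force: [0.5, 0.4, 0.2]
grip_width: 0.0467
clock: 24.63
eef_pos: [0.4408, -0.1563, 0.3641]
tool_rot: [0.941, 0.339, 0.001, 0.001]
ft_force: [0.8, -0.2, 0.3]
grip_width: 0.0468
clock: 25.3
eef_pos: [0.4405, -0.1567, 0.2633]
tool_rot: [1.0, 0.0, -0.0, 0.001]
ft_force: [-0.6, -0.7, 0.6]
grip_width: 0.0469
[ 0.4405 -0.1567  0.2633] [ 0.08 -0.01 -0.02] 25.3 [-0.341   0.1664 -0.0261  1.3781 -0.0014  2.8001] 0.04690325941118022
red [363.2 214.3] [ 21  20 323] [ 0.4438 -0.2098  0.055 ]
blk [279.9 207.3] [ 19  20 299] [ 0.4513 -0.1224  0.055 ]
blk [320.1 240.5] [ 19  20 292] [ 0.4152 -0.1646  0.055 ]
```

```bash
python3 -m jog '[[[0.0095,0.034,-0.02,0,0,0,115],[0.0095,0.034,-0.06,0,0,0,115],[0.0095,0.034,-0.1,0,0,0,115],[0.0095,0.034,-0.14,0,0,0,115],[0.0095,0.034,-0.17,0,0,0,115],[0.0095,0.034,-0.195,0,0,0,115],[0.0095,0.034,-0.215,0,0,0,115],[0.0095,0.034,-0.23,0,0,0,115],[0.0095,0.034,-0.23,0,0,0,115],[0.0095,0.034,-0.23,0,0,0,115]]]';python3 -m jog '[[[0,0,0,0,0,0,150],[0,0,0,0,0,0,190],[0,0,0,0,0,0,230],[0,0,0,0,0,0,255],[0,0,0,0,0,0,255],[0,0,0,0,0,0,255],[0,0,0,0,0,0,255]]]'
```

```text
clock: 26.18
eef_pos: [0.4518, -0.1244, 0.0339]
tool_rot: [1.0, -0.001, 0.001, 0.001]
ft_force: [-0.6, -0.6, 0.8]
grip_width: 0.0471
clock: 26.77
eef_pos: [0.4528, -0.1248, 0.0349]
tool_rot: [1.0, -0.002, 0.003, 0.001]
ft_force: [0.4, 0.8, 7.1]
grip_width: 0.0227
```

```bash
python3 -m jog '[[[0,0,0.02,0,0,0,255],[0,0,0.05,0,0,0,255],[0,0,0.085,0,0,0,255],[0,0,0.12,0,0,0,255],[0.01,-0.02,0.15,0,0,0,255],[0.028,-0.048,0.15,0,0,0,255],[0.046,-0.078,0.15,0,0,0,255],[0.064,-0.108,0.15,0,0,0,255],[0.082,-0.138,0.15,0,0,0,255],[0.1,-0.168,0.15,0,0,0,255]]]';python3 -m jog '[[[0.02,-0.035,0,0,0,0,255],[0.035,-0.06,0,0,0,0,255],[0.042,-0.073,0,0,0,0,255],[0.042,-0.073,0,0,0,0,255],[0.042,-0.073,-0.03,0,0,0,255],[0.042,-0.073,-0.06,0,0,0,255],[0.042,-0.073,-0.09,0,0,0,255],[0.042,-0.073,-0.1,0,0,0,255],[0.042,-0.073,-0.1,0,0,0,255]]]'; python3 - <<'E'
from h import *
np.set_printoptions(precision=4,suppress=True)
o=bot.get_obs();print(o['eef_pos'],turn((1,0,0,0)),o['clock'],o['joint_pos'],o['grip_width'])
E
```

```text
clock: 27.6
eef_pos: [0.5513, -0.294, 0.1835]
tool_rot: [1.0, -0.002, 0.001, 0.001]
ft_force: [0.9, -0.0, -1.3]
grip_width: 0.0225
clock: 28.35
eef_pos: [0.5899, -0.3631, 0.079]
tool_rot: [1.0, -0.002, -0.003, -0.001]
ft_force: [-0.4, -0.2, -0.8]
grip_width: 0.0228
[ 0.5899 -0.3631  0.079 ] [-0.16 -0.4   0.21] 28.35 [-0.5512  0.7264  0.3578  1.2095 -0.0013  2.5941] 0.02284266929981439
```

```bash
python3 -m jog '[[[0.004,-0.003,0,0,-0.3,0,255],[0.004,-0.003,-0.01,0,-0.3,0,255],[0.004,-0.003,-0.02,0,-0.3,0,255],[0.004,-0.003,-0.028,0,-0.3,0,255],[0.004,-0.003,-0.035,0,-0.3,0,255],[0.004,-0.003,-0.037,0,-0.3,0,255],[0.004,-0.003,-0.037,0,-0.3,0,255],[0.004,-0.003,-0.037,0,-0.3,0,255]]]'
```

```text
clock: 29.02
eef_pos: [0.5967, -0.3685, 0.0457]
tool_rot: [1.0, -0.002, 0.003, 0.001]
ft_force: [0.2, -0.1, -0.8]
grip_width: 0.0225
```

```bash
python3 -m jog '[[[-0.002,0.002,-0.002,0,0,0,255],[-0.002,0.002,-0.004,0,0,0,255],[-0.002,0.002,-0.004,0,0,0,255],[-0.002,0.002,-0.004,0,0,0,255]]]'
```

```text
clock: 29.35
eef_pos: [0.595, -0.3665, 0.0423]
tool_rot: [1.0, -0.002, 0.003, 0.001]
ft_force: [0.2, 1.0, -0.2]
grip_width: 0.0229
```

```bash
python3 -m jog '[[[0,0,-0.001,0,0,0,255],[0,0,-0.0015,0,0,0,255],[0,0,-0.0015,0,0,0,220],[0,0,-0.0015,0,0,0,190],[0,0,-0.0015,0,0,0,160],[0,0,-0.0015,0,0,0,135],[0,0,-0.0015,0,0,0,120],[0,0,-0.0015,0,0,0,120],[0,0,-0.0015,0,0,0,120]]]';python3 -m jog '[[[0,0,0.015,0,0,0,120],[0,0,0.04,0,0,0,120],[0,0,0.07,0,0,0,120],[0,0,0.105,0,0,0,120],[-0.02,0.035,0.135,0,0,0,120],[-0.04,0.07,0.135,0,0,0,120],[-0.06,0.1,0.135,0,0,0,120],[-0.08,0.13,0.135,0,0,0,120],[-0.1,0.16,0.135,0,0,0,120],[-0.12,0.185,0.135,0,0,0,120]]]'; python3 - <<'E'
from h import *
np.set_printoptions(precision=4,suppress=True)
o=bot.get_obs();print(o['eef_pos'],turn((1,0,0,0)),o['clock'])
m,i=snap('wrist','w14'); np.savez('w14.npz',**m)
for c in caps(m,i): print(*c)
for c in caps(m,i,.062,60,(.48,.63,-.42,-.3)): print('drawer',*c)
E
```

```text
clock: 30.1
eef_pos: [0.5947, -0.3665, 0.0401]
tool_rot: [1.0, -0.002, 0.003, 0.001]
ft_force: [-0.1, 0.3, -0.2]
grip_width: 0.0452
clock: 30.93
eef_pos: [0.4735, -0.1796, 0.1755]
tool_rot: [1.0, -0.002, 0.003, 0.001]
ft_force: [0.2, 0.4, 0.4]
grip_width: 0.0446
[ 0.4735 -0.1796  0.1755] [0.09 0.35 0.21] 30.9333
red [349.4 274.9] [ 26  27 527] [ 0.4449 -0.2098  0.055 ]
blk [370.1 332. ] [ 20  89 895] [ 0.3912 -0.2294  0.055 ]
blk [257.5 333. ] [ 21  90 931] [ 0.3908 -0.1308  0.055 ]
blk [295.6 306.3] [ 24  26 498] [ 0.4165 -0.1647  0.055 ]
blk [235.2 311.9] [ 18  16 156] [ 0.4114 -0.1129  0.055 ]
blk [391.  309.5] [ 16  11 109] [ 0.413  -0.2463  0.055 ]
drawer blk [598.9 115.8] [  81  183 7137] [ 0.5667 -0.3808  0.062 ]
```

```bash
python3 -m jog '[[[-0.03,0.008,0,0,0.2,0,115],[-0.0585,0.015,0,0,0.3,0.2,115],[-0.0585,0.015,-0.03,0,0.3,0.2,115],[-0.0585,0.015,-0.06,0,0.3,0.2,115],[-0.0585,0.015,-0.09,0,0.3,0.2,115],[-0.0585,0.015,-0.115,0,0.3,0.2,115],[-0.0585,0.015,-0.135,0,0.3,0.2,115],[-0.0585,0.015,-0.1415,0,0.3,0.2,115],[-0.0585,0.015,-0.1415,0,0.3,0.2,115],[-0.0585,0.015,-0.1415,0,0.3,0.2,115]]]';python3 -m jog '[[[0,0,0,0,0,0,150],[0,0,0,0,0,0,190],[0,0,0,0,0,0,230],[0,0,0,0,0,0,255],[0,0,0,0,0,0,255],[0,0,0,0,0,0,255],[0,0,0,0,0,0,255]]]'
```

```text
clock: 31.82
eef_pos: [0.4168, -0.1668, 0.0343]
tool_rot: [1.0, -0.0, 0.0, 0.001]
ft_force: [0.6, 0.1, -0.1]
grip_width: 0.0468
clock: 32.4
eef_pos: [0.4177, -0.1668, 0.0354]
tool_rot: [1.0, -0.0, 0.002, 0.001]
ft_force: [0.2, 1.5, 5.9]
grip_width: 0.0225
```

```bash
python3 -m jog '[[[0,0,0.02,0,0,0,255],[0,0,0.05,0,0,0,255],[0,0,0.085,0,0,0,255],[0,0,0.12,0,0,0,255],[0.018,-0.02,0.15,0,0,0,255],[0.038,-0.045,0.15,0,0,0,255],[0.058,-0.07,0.15,0,0,0,255],[0.078,-0.1,0.15,0,0,0,255],[0.098,-0.13,0.15,0,0,0,255],[0.118,-0.16,0.15,0,0,0,255]]]';python3 -m jog '[[[0.015,-0.025,0,0,0,0,255],[0.024,-0.039,0,0,0,0,255],[0.024,-0.039,0,0,0,0,255],[0.024,-0.039,-0.03,0,0,0,255],[0.024,-0.039,-0.06,0,0,0,255],[0.024,-0.039,-0.09,0,0,0,255],[0.024,-0.039,-0.1,0,0,0,255],[0.024,-0.039,-0.1,0,0,0,255],[0.024,-0.039,-0.1,0,0,0,255]]]'
```

```text
clock: 33.23
eef_pos: [0.5349, -0.3278, 0.1841]
tool_rot: [1.0, -0.0, 0.0, 0.001]
ft_force: [1.2, 0.2, -0.7]
grip_width: 0.0228
clock: 33.98
eef_pos: [0.5581, -0.365, 0.0843]
tool_rot: [1.0, -0.0, -0.0, 0.001]
ft_force: [0.8, -0.4, -0.1]
grip_width: 0.0225
```

```bash
python3 -m jog '[[[0.001,-0.0015,-0.01,0,0,0,255],[0.001,-0.0015,-0.02,0,0,0,255],[0.001,-0.0015,-0.03,0,0,0,255],[0.001,-0.0015,-0.037,0,0,0,255],[0.001,-0.0015,-0.041,0,0,0,255],[0.001,-0.0015,-0.0425,0,0,0,255],[0.001,-0.0015,-0.0425,0,0,0,255],[0.001,-0.0015,-0.0425,0,0,0,255]]]'
```

```text
clock: 34.65
eef_pos: [0.559, -0.3666, 0.0424]
tool_rot: [1.0, -0.0, 0.0, 0.001]
ft_force: [-3.0, 2.0, 5.6]
grip_width: 0.0224
```

Contact with the floor (5.6 N): release and go for the red vial.

```bash
python3 -m jog '[[[0,0,0,0,0,0,220],[0,0,0,0,0,0,190],[0,0,0,0,0,0,160],[0,0,0,0,0,0,135],[0,0,0,0,0,0,120],[0,0,0,0,0,0,120],[0,0,0,0,0,0,120]]]';python3 -m jog '[[[0,0,0.015,0,0,0,120],[0,0,0.04,0,0,0,120],[0,0,0.07,0,0,0,120],[0,0,0.105,0,0,0,120],[-0.01,0.02,0.14,0,0,0,120],[-0.03,0.055,0.14,0,0,0,120],[-0.05,0.085,0.14,0,0,0,120],[-0.07,0.11,0.14,0,0,0,120],[-0.08,0.13,0.14,0,0,0,120],[-0.08,0.13,0.14,0,0,0,120]]]'; python3 - <<'E'
from h import *
np.set_printoptions(precision=4,suppress=True)
o=bot.get_obs();print(o['eef_pos'],turn((1,0,0,0)),o['clock'])
m,i=snap('wrist','w15'); np.savez('w15.npz',**m)
for c in caps(m,i): print(*c)
s,j=snap('scene','s15')
for P in ((.595,-.3665,.062),(.559,-.3665,.062)): print(proj(m,P),proj(s,P))
for c in caps(s,j,.062,10,(.48,.64,-.42,-.3)): print('drawer',*c)
E
```

```text
clock: 35.23
eef_pos: [0.5593, -0.367, 0.0411]
tool_rot: [1.0, -0.0, 0.0, 0.001]
ft_force: [0.4, -0.1, 0.4]
grip_width: 0.0456
clock: 36.07
eef_pos: [0.4767, -0.2334, 0.1817]
tool_rot: [1.0, 0.001, -0.001, -0.0]
ft_force: [-1.8, 0.0, -0.6]
grip_width: 0.0452
[ 0.4767 -0.2334  0.1817] [-0.02 -0.09 -0.1 ] 36.0667
red [285.9 274.4] [ 25  26 508] [ 0.4451 -0.2105  0.055 ]
blk [257.5 332.9] [ 21  90 929] [ 0.3885 -0.1835  0.055 ]
blk [235.2 311.9] [ 18  16 157] [ 0.4096 -0.165   0.055 ]
[504.968   77.7814] [366.9862 204.9568]
[496.3759 132.6004] [376.6063 208.5135]
drawer blk [377.5 211.6] [ 7  5 20] [ 0.5475 -0.3532  0.062 ]
```

```bash
python3 -m jog '[[[-0.02,0.015,0,0,0,0,115],[-0.0325,0.0235,0,0,0,0,115],[-0.0325,0.0235,-0.03,0,0,0,115],[-0.0325,0.0235,-0.065,0,0,0,115],[-0.0325,0.0235,-0.095,0,0,0,115],[-0.0325,0.0235,-0.12,0,0,0,115],[-0.0325,0.0235,-0.14,0,0,0,115],[-0.0325,0.0235,-0.147,0,0,0,115],[-0.0325,0.0235,-0.147,0,0,0,115],[-0.0325,0.0235,-0.147,0,0,0,115]]]';python3 -m jog '[[[0,0,0,0,0,0,150],[0,0,0,0,0,0,190],[0,0,0,0,0,0,230],[0,0,0,0,0,0,255],[0,0,0,0,0,0,255],[0,0,0,0,0,0,255],[0,0,0,0,0,0,255]]]'; python3 - <<'E'
from h import *
i=cv2.imread('pics/w15.png'); h=i.max(2)
for x0,y0,x1,y1 in ((470,40,540,110),(465,100,530,165)):
    n,l,st,ce=cv2.connectedComponentsWithStats((h[y0:y1,x0:x1]<55).astype(np.uint8)); m=np.load('w15.npz')
    for k in range(1,n):
        if st[k,4]>50: print(ce[k]+(x0,y0),st[k],onz(m,ce[k]+(x0,y0),.062))
E
```

```text
clock: 37.0
eef_pos: [0.4476, -0.2143, 0.0346]
tool_rot: [1.0, -0.001, 0.0, 0.001]
ft_force: [-0.7, 0.7, 0.5]
grip_width: 0.0468
clock: 37.58
eef_pos: [0.4482, -0.2144, 0.036]
tool_rot: [1.0, -0.0, 0.002, 0.002]
ft_force: [-0.6, -1.0, 6.0]
grip_width: 0.0225
[497.5732899   82.36590662] [ 10  26  36  34 921] [ 0.59210595 -0.36184965  0.062     ]
[518.36065574 119.01639344] [49  0 10 40 61] [ 0.5682502  -0.38075828  0.062     ]
[489.41475827 138.10941476] [  8  24  34  29 786] [ 0.55518945 -0.36205008  0.062     ]
```

```bash
python3 -m jog '[[[0,0,0.02,0,0,0,255],[0,0,0.05,0,0,0,255],[0,0,0.085,0,0,0,255],[0.01,0,0.12,0,0,0,255],[0.035,-0.01,0.155,0,0,0,255],[0.065,-0.03,0.155,0,0,0,255],[0.079,-0.06,0.155,0,0,0,255],[0.079,-0.095,0.155,0,0,0,255],[0.079,-0.125,0.155,0,0,0,255],[0.079,-0.15,0.155,0,0,0,255]]]';python3 -m jog '[[[0,-0.001,0,0,0,0,255],[0,-0.001,-0.03,0,0,0,255],[0,-0.001,-0.06,0,0,0,255],[0,-0.001,-0.09,0,0,0,255],[0,-0.001,-0.105,0,0,0,255],[0,-0.001,-0.105,0,0,0,255],[0,-0.001,-0.105,0,0,0,255]]]'
```

```text
clock: 38.42
eef_pos: [0.5256, -0.3652, 0.1888]
tool_rot: [1.0, -0.001, -0.0, 0.001]
ft_force: [-0.6, -0.7, -1.1]
grip_width: 0.0231
clock: 39.0
eef_pos: [0.525, -0.3634, 0.0833]
tool_rot: [1.0, -0.0, -0.001, -0.0]
ft_force: [0.4, 0.9, -0.4]
grip_width: 0.0225
```

```bash
python3 -m jog '[[[0,-0.002,-0.01,0,0,0,255],[0,-0.002,-0.02,0,0,0,255],[0,-0.002,-0.03,0,0,0,255],[0,-0.002,-0.037,0,0,0,255],[0,-0.002,-0.04,0,0,0,255],[0,-0.002,-0.041,0,0,0,255],[0,-0.002,-0.041,0,0,0,255],[0,-0.002,-0.041,0,0,0,255]]]'
```

```text
clock: 39.67
eef_pos: [0.526, -0.3667, 0.0435]
tool_rot: [1.0, -0.0, 0.001, 0.001]
ft_force: [0.2, 0.5, 0.1]
grip_width: 0.0221
```

```bash
python3 -m jog '[[[0,0,-0.001,0,0,0,255],[0,0,-0.0015,0,0,0,220],[0,0,-0.0015,0,0,0,190],[0,0,-0.0015,0,0,0,160],[0,0,-0.0015,0,0,0,135],[0,0,-0.0015,0,0,0,120],[0,0,-0.0015,0,0,0,120],[0,0,-0.0015,0,0,0,120]]]';python3 -m jog '[[[0,0,0.015,0,0,0,120],[0,0,0.04,0,0,0,120],[0,0,0.07,0,0,0,120],[0,0,0.105,0,0,0,120],[-0.01,0,0.14,0,0,0,120],[-0.025,0,0.18,0,0,0,120],[-0.025,0,0.22,0,0,0,120],[-0.025,0,0.24,0,0,0,120],[-0.025,0,0.24,0,0,0,120],[-0.025,0,0.24,0,0,0,120]]]'; python3 - <<'E'
from h import *
np.set_printoptions(precision=4,suppress=True)
o=bot.get_obs();print(o['eef_pos'],turn((1,0,0,0)),o['clock'])
m,i=snap('wrist','w16'); np.savez('w16.npz',**m)
for c in caps(m,i,.062,60,(.48,.64,-.43,-.3)): print('drawer',*c)
for c in caps(m,i,.055,60): print('tray',*c)
print(proj(m,(.558,-.366,.03)))
cv2.imwrite('pics/c16.png',i)
E
```

```text
clock: 40.33
eef_pos: [0.5257, -0.3664, 0.0416]
tool_rot: [1.0, -0.0, 0.0, 0.001]
ft_force: [0.4, -0.5, 0.2]
grip_width: 0.0454
clock: 41.17
eef_pos: [0.5015, -0.3671, 0.2838]
tool_rot: [1.0, -0.001, 0.002, 0.002]
ft_force: [0.7, -0.3, -0.4]
grip_width: 0.045
[ 0.5015 -0.3671  0.2838] [0.25 0.23 0.06] 41.1667
drawer red [289.2 200.7] [ 19  20 293] [ 0.518  -0.3423  0.062 ]
drawer blk [349.5 155.9] [  6 102 191] [ 0.5646 -0.406   0.062 ]
drawer blk [309.2 127.3] [ 20  21 309] [ 0.5927 -0.3644  0.062 ]
drawer blk [309.7 165.1] [ 19  19 283] [ 0.5553 -0.3646  0.062 ]
[311.0615 161.0193]
```

The red cap reads at (0.518, -0.342), which is 25 mm from where I set it, so it may have been knocked. I'll look before closing.

```bash
python3 - <<'E'
from h import *
np.set_printoptions(precision=4,suppress=True)
m=np.load('w16.npz'); i=cv2.imread('pics/w16.png'); s,j=snap('scene','s16')
C=caps(s,j,.062,8,(.45,.64,-.45,-.28)); 
for c in C: print(*c)
for c in C:
    if c[0]=='red': print(tri(m,(289.2,200.7),s,c[1]))
A=cv2.resize(i[90:240,240:380],None,fx=3.5,fy=3.5,interpolation=cv2.INTER_CUBIC)
p=proj(s,(.54,-.35,.05)).astype(int); B=cv2.resize(j[p[1]-52:p[1]+53,p[0]-25:p[0]+35],None,fx=5,fy=5,interpolation=cv2.INTER_CUBIC)
cv2.imwrite('pics/c17.png',np.hstack([A,B]))
E
```

```text
red [383.5 218.4] [ 6  6 30] [ 0.5126 -0.3317  0.062 ]
blk [367.1 207.7] [ 7  6 29] [ 0.5861 -0.3532  0.062 ]
blk [377.1 211.2] [ 7  5 30] [ 0.5499 -0.3545  0.062 ]
(array([ 0.5173, -0.3415,  0.0546]), np.float64(0.0012026015312366748))
```

View pics/c17.png

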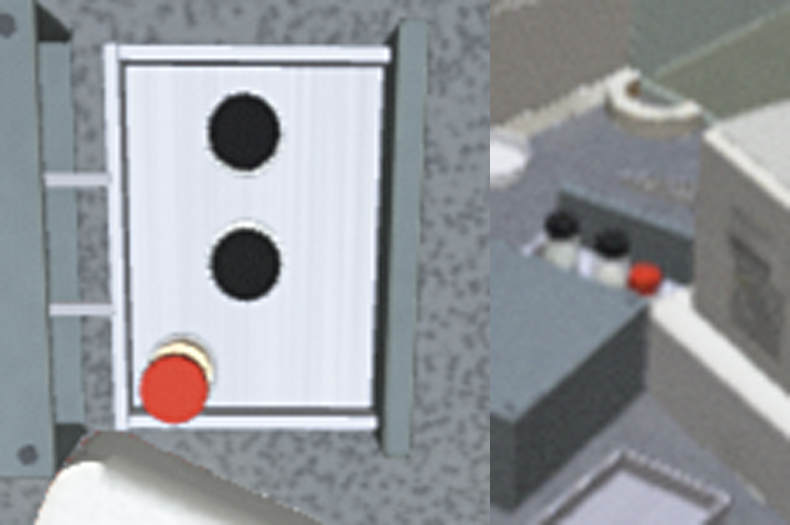

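The last crop shows all three vials standing apart in the drawer. The red one has shifted toward the back near corner, but its height offset between the two views matches the others, so it is upright and inside the walls. It can stay. Next I'll go in front of the panel with closed fingers.

```bash
python3 -m jog '[[[0.01,-0.02,-0.03,0,0,0,160],[0.02,-0.04,-0.06,0,0,0,200],[0.03,-0.05,-0.09,0,0,0,255],[0.04,-0.06,-0.11,0,0,0,255],[0.05,-0.07,-0.13,0,0,0,255],[0.055,-0.076,-0.14,0,0,0,255],[0.055,-0.077,-0.14,0,0,0,255],[0.055,-0.077,-0.14,0,0,0,255]]]';python3 -c "
from h import *
o=bot.get_obs();print(o['eef_pos'],turn((1,0,0,0)),o['joint_pos'].round(2))"
```

```text
clock: 41.93
eef_pos: [0.5549, -0.443, 0.1399]
tool_rot: [1.0, -0.001, -0.001, -0.0]
ft_force: [-0.2, 0.4, 0.1]
grip_width: -0.0001
[ 0.55492869 -0.44295094  0.1398929 ] [-0.03 -0.15  0.06] [-0.67  0.72  0.51  1.36 -0.    2.47]
```

```bash
python3 -m jog '[[[0,-0.002,-0.03,0,0,0,255],[0,-0.002,-0.06,0,0,0,255],[0,-0.002,-0.085,0,0,0,255],[0,-0.002,-0.1,0,0,0,255],[0,-0.002,-0.106,0,0,0,255],[0,-0.002,-0.106,0,0,0,255],[0,-0.002,-0.106,0,0,0,255]]]'; python3 -m jog '[[[0,0.004,0,0,0,0,255],[0,0.008,0,0,0,0,255],[0,0.012,0,0,0,0,255],[0,0.016,0,0,0,0,255],[0,0.02,0,0,0,0,255],[0,0.02,0,0,0,0,255]]]'
```

```text
clock: 42.52
eef_pos: [0.5566, -0.4459, 0.038]
tool_rot: [1.0, -0.0, 0.001, 0.002]
ft_force: [-0.1, -0.2, -0.6]
grip_width: -0.0003
clock: 43.02
eef_pos: [0.5565, -0.4255, 0.0371]
tool_rot: [1.0, -0.0, 0.001, 0.002]
ft_force: [-0.2, -2.3, 2.2]
grip_width: 0.0001
```

```bash
python3 -m jog '[[[0,0.003,0,0,0,0,255],[0,0.007,0,0,0,0,255],[0,0.011,0,0,0,0,255],[0,0.015,0,0,0,0,255],[0,0.019,0,0,0,0,255],[0,0.023,0,0,0,0,255],[0,0.027,0,0,0,0,255],[0,0.031,0,0,0,0,255],[0,0.035,0,0,0,0,255],[0,0.038,0,0,0,0,255]]]'; python3 -m jog '[[[0,0.004,0,0,0,0,255],[0,0.008,0,0,0,0,255],[0,0.012,0,0,0,0,255],[0,0.016,0,0,0,0,255],[0,0.02,0,0,0,0,255],[0,0.024,0,0,0,0,255],[0,0.028,0,0,0,0,255],[0,0.032,0,0,0,0,255],[0,0.036,0,0,0,0,255],[0,0.039,0,0,0,0,255]]]'
```

```text
clock: 43.85
eef_pos: [0.556, -0.3869, 0.0359]
tool_rot: [1.0, -0.0, 0.0, 0.001]
ft_force: [2.5, -4.1, 2.1]
grip_width: -0.0001
clock: 44.68
eef_pos: [0.5563, -0.3499, 0.036]
tool_rot: [1.0, -0.001, 0.001, 0.003]
ft_force: [3.9, -10.2, 0.2]
grip_width: -0.0002
```

```bash
python3 -m jog '[[[0,0.002,0,0,0,0,255],[0,0.004,0,0,0,0,255],[0,0.006,0,0,0,0,255],[0,0.008,0,0,0,0,255],[0,0.01,0,0,0,0,255],[0,0.01,0,0,0,0,255]]]';python3 -m jog '[[[0,0.002,0,0,0,0,255],[0,0.004,0,0,0,0,255],[0,0.006,0,0,0,0,255],[0,0.008,0,0,0,0,255],[0,0.008,0,0,0,0,255]]]'
```

```text
clock: 45.18
eef_pos: [0.5563, -0.3407, 0.036]
tool_rot: [1.0, -0.001, 0.001, 0.003]
ft_force: [3.6, -6.6, 0.5]
grip_width: 0.0
clock: 45.6
eef_pos: [0.5558, -0.3333, 0.0372]
tool_rot: [1.0, -0.001, 0.001, 0.004]
ft_force: [-0.4, -9.1, 7.3]
grip_width: 0.0
```

```bash
python3 -m jog '[[[0,0.002,0,0,0,0,255],[0,0.004,0,0,0,0,255],[0,0.005,0,0,0,0,255],[0,0.005,0,0,0,0,255]]]'
```

```text
clock: 45.93
eef_pos: [0.5558, -0.3319, 0.0378]
tool_rot: [1.0, -0.003, 0.001, 0.007]
ft_force: [-0.7, -18.1, 5.1]
grip_width: 0.0002
```

```bash
python3 -m jog '[[[0,0.0015,0,0,0,0,255],[0,0.003,0,0,0,0,255],[0,0.003,0,0,0,0,255]]]'; python3 -m jog '[[[0,-0.005,0,0,0,0,255],[0,-0.01,0,0,0,0,255],[0,-0.015,0,0,0,0,255],[0,-0.03,0,0,0,0,255],[0,-0.05,0,0,0,0,255],[0,-0.05,0,0,0,0,255],[0,-0.05,0,0,0,0,255]]]'; python3 - <<'E'
from h import *
a=cv2.imread('pics/scene0.png');b=cv2.imread('pics/s16.png'); s,j=snap('scene','s18')
for n,r in (('vs shut',a),('vs open',b)):
    d=cv2.absdiff(r,j)[195:260,340:400].max(2)>35; print(n,d.sum())
E
```

```text
clock: 46.18
eef_pos: [0.556, -0.3311, 0.0383]
tool_rot: [1.0, -0.003, 0.001, 0.009]
ft_force: [-1.7, -23.2, 5.1]
grip_width: 0.0001
clock: 46.77
eef_pos: [0.554, -0.3712, 0.0341]
tool_rot: [1.0, -0.001, -0.002, -0.001]
ft_force: [-0.6, 0.4, -0.6]
grip_width: 0.0001
vs shut 411
vs open 486
```

The push reached the stop (23 N with no travel), and on backing off nothing follows the fingers. I'll rise clear and verify that the drawer is shut and the key is hanging.

```bash
python3 -m jog '[[[0,-0.05,0,0,0,0,255],[0,-0.055,0.03,0,0,0,255],[0,-0.055,0.07,0,0,0,255],[0,-0.055,0.11,0,0,0,255],[-0.02,-0.04,0.15,0,0,0,200],[-0.05,-0.02,0.19,0,0,0,150],[-0.08,0,0.23,0,0,0,120],[-0.11,0.02,0.26,0,0,0,120],[-0.13,0.04,0.3,0,0,0,120],[-0.15,0.05,0.33,0,0,0,120]]]'; python3 -m jog '[[[0,0,0,0,0,0,120],[0,0,0,0,0,0,120],[0,0,0,0,0,0,120],[0,0,0,0,0,0,120]]]'; python3 - <<'E'
from h import *
np.set_printoptions(precision=4,suppress=True)
m,i=snap('wrist','w19'); np.savez('w19.npz',**m); s,j=snap('scene','s19')
o=bot.get_obs();print(o['eef_pos'],o['clock'],o['ft_force'])
a=cv2.imread('pics/scene0.png')
print('safe region diff vs start',(cv2.absdiff(a,j)[195:260,320:400].max(2)>35).sum(),' key region',(cv2.absdiff(a,j)[305:375,190:235].max(2)>40).sum())
def comp(im):
    k=(im[305:345,195:235].max(2)<60).astype(np.uint8); n,l,st,ce=cv2.connectedComponentsWithStats(k); q=1+np.argmax(st[1:,4]); return ce[q]+(195,305),st[q]
print(comp(a),comp(j))
h=cv2.cvtColor(i,cv2.COLOR_BGR2HSV)
for x in (.52,.56,.60):
    print(x,[(round(y,3),h[tuple(proj(m,(x,y,.052)).round().astype(int)[::-1])].tolist()) for y in np.arange(-.345,-.298,.004)])
for y in(-.34,-.366): print([h[tuple(proj(m,(x,y,.03)).round().astype(int)[::-1])].tolist() for x in (.5,.53,.56,.59,.61)])
E
```

```text
clock: 47.65
eef_pos: [0.4231, -0.332, 0.3371]
tool_rot: [1.0, 0.0, -0.001, -0.001]
ft_force: [0.2, 0.4, 0.1]
grip_width: 0.045
clock: 47.98
eef_pos: [0.4248, -0.3344, 0.3347]
tool_rot: [1.0, -0.0, -0.001, -0.0]
ft_force: [0.3, 0.5, -0.4]
grip_width: 0.0452
[ 0.4249 -0.3348  0.3344] 48.0833 [ 0.3226 -0.0544  0.2772]
safe region diff vs start 80  key region 84
(array([214.9487, 324.8889]), array([ 16,  12,   9,  18, 117], dtype=int32)) (array([215.3917, 325.7417]), array([ 16,  12,  10,  18, 120], dtype=int32))
0.52 [(np.float64(-0.345), [106, 22, 129]), (np.float64(-0.341), [105, 21, 143]), (np.float64(-0.337), [108, 20, 126]), (np.float64(-0.333), [102, 23, 144]), (np.float64(-0.329), [105, 24, 130]), (np.float64(-0.325), [103, 24, 129]), (np.float64(-0.321), [84, 16, 78]), (np.float64(-0.317), [99, 33, 146]), (np.float64(-0.313), [96, 26, 135]), (np.float64(-0.309), [108, 18, 239]), (np.float64(-0.305), [98, 23, 131]), (np.float64(-0.301), [99, 35, 147])]
0.56 [(np.float64(-0.345), [109, 21, 134]), (np.float64(-0.341), [105, 26, 120]), (np.float64(-0.337), [109, 20, 137]), (np.floa
[... 248 characters left out ...]
 233]), (np.float64(-0.305), [105, 21, 144]), (np.float64(-0.301), [101, 33, 146])]
0.6 [(np.float64(-0.345), [105, 21, 143]), (np.float64(-0.341), [104, 25, 133]), (np.float64(-0.337), [104, 24, 118]), (np.float64(-0.333), [104, 20, 142]), (np.float64(-0.329), [105, 23, 133]), (np.float64(-0.325), [105, 22, 142]), (np.float64(-0.321), [94, 21, 99]), (np.float64(-0.317), [99, 35, 145]), (np.float64(-0.313), [94, 28, 135]), (np.float64(-0.309), [109, 21, 228]), (np.float64(-0.305), [98, 21, 131]), (np.float64(-0.301), [99, 36, 142])]
[[108, 25, 121], [103, 22, 141], [105, 19, 134], [103, 23, 132], [100, 21, 144]]
[[101, 23, 122], [105, 22, 142], [106, 20, 138], [105, 23, 134], [108, 20, 125]]
```

```bash
python3 - <<'E'
from h import *
a=cv2.imread('pics/scene0.png');j=cv2.imread('pics/s19.png')
print('timer diff',(cv2.absdiff(a,j)[208:228,314:336].max(2)>35).sum())
print(bot.get_obs()['clock'],bot.job_done())
E
```

```text
timer diff 0
the job is handed in; nothing more can be done
48.0833 None
```

The job is done and handed in at 48 s. I took the key off its hook and pressed its rod through the slot, and the drawer sprang out. I hung the key back up, stood all three vials in the drawer, and pushed the drawer shut to its stop.

**Last checks**
- **Drawer:** The panel's outer face reads y≈-0.319, where about -0.3195 is expected when latched. Nothing followed the fingers when I backed off.
- **Key:** Its grip is within about 1 px of where it hung at the start in the scene view. I judged this by image comparison only, with no closer look after hanging it.
- **Timer and tweezers:** The timer's part of the scene picture shows no change since the start. I made no final check on the tweezers, but the arm never worked near them.

**What disagreed**
- **Red vial:** Before closing, it was about 25 mm from where I set it, toward the back corner of the drawer. I don't know if it was knocked or moved as I withdrew the gripper. Two camera views showed it still upright and inside the walls, so I left it there.
- **Vials inside:** I could not see them after the drawer closed. I pushed the drawer slowly, with about 10 N at the bump and 23 N at the stop, so they should still be standing.

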